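# Open the tilted tin and put the mount in it

### The job

Take the lid off the tilted tin by its knob and lay it, knob up, wholly on the round cork pad. Then put the mount (the black disc with the bracket on it) into the tin, lying flat on the tin's floor with its bracket facing out of the mouth, and leave the tin open. Set both down rather than dropping them, and leave the other things on the bench where they are.

Things in the scene. Friction and masses are not known exactly. Their poses are not given: they have to be found in the camera images.
- lid: Loose aluminium lid, about 0.28 kg: plug 128 mm across, 10 mm thick; over it a flange 150 mm across, 6 mm thick; a black knob in the middle with a neck 18 mm across (z 16 to 32 mm) and a round head 32 mm across (z 32 to 52, grip at 42). Origin: centre of the plug's underside, z out through the knob. At first it lies on the tin's rim, plug inside with 4 mm play: pull it along the tin's axis.
- tin: Open round steel tin fixed on the stand, tilted 26 degrees, its mouth leaning to the stand's front (roughly towards the robot). Outside 144 mm across, 80 mm deep; wall 4, bottom 5 mm; inside 136 mm across, 75 mm deep. Origin: centre of its underside; z: its axis, out of the mouth; x: uphill across the mouth; y: level.
- tin_floor (a point): Centre of the tin's inner floor (5 mm along the tin's z); axes as the tin's.
- tin_mouth (a point): Centre of the tin's mouth, in the plane of the rim (80 mm along the tin's z); axes as the tin's.
- stand: Fixed grey stand under the tin: base plate 240 x 300 mm (x -100 to +140 mm). Origin on the bench below the centre of the tin's underside, which is 65 mm up; z up, front towards -x. A rail on two arms runs over it (see its point): no room there for a vertical gripper, so come along the tin's axis from the front.
- rail_mid (a point): Middle of the stand's level steel rail, 20 mm thick, along the stand's y, 290 mm above the bench, over the tin, 28 mm further back than the lid's knob. At its ends (132 mm either side) arms run 120 mm back, away from the front, to uprights. Raise lid or mount at most about 70 mm along the tin's axis before drawing it out to the front, clear of the rail.
- pad: Round cork pad, 210 mm across, 6 mm thick, fixed flat on the bench. Origin: centre of its underside, on the bench.
- mount: Loose mount, about 0.45 kg: black disc 100 mm across, 8 mm thick, with a dark bracket block in its middle: 30 mm thick (along x), 56 mm wide (along y), z 8 to 52 mm; two bolt heads on top, to z 58. Origin: centre of the disc's underside; z up through the bracket. Grip the bracket across its 30 mm, near z 36. Let go in the tin, it may slide downhill up to 18 mm.
- plain_disc: Bystander: larger bare black disc without bracket, 140 mm across, 10 mm thick; origin at the centre of its underside.
- post: Bystander: dark steel tube standing upright, 35 mm across (foot 48 mm), 160 mm high; origin at the centre of its foot.
- drill: Bystander: cordless drill lying on its side, about 225 x 200 mm, 57 mm high; origin on the bench under its motor body.
- bag: Bystander: brown paper packet, 90 x 130 x 18 mm; origin at the centre of its underside.
- carton: Bystander: cardboard box 110 x 90 x 70 mm; origin at the centre of its underside.
- driver: Bystander: screwdriver lying on the bench, about 200 mm long, under 40 mm high; origin on the bench under it.
Mind the look-alikes: they are no part of the job. Of the things shaped like the mount, the black one is meant.

How it is judged (in metres and radians):
On the way, in this order (a step that is already met when the one before it is completed fails the run):
1. the lid, still held, is brought flat down over the cork pad (its underside within 15 mm of it) (horizontal distance between lid and pad below 0.032 m and angle between lid's own z axis and vertical below 0.12 rad and height (world z) of lid below 0.021 m and contact force between the fingers and lid above 0.5 N), for 0.05 s.
2. the mount, still held, is lowered into the tin to within 25 mm of its floor (distance between mount and tin_floor below 0.035 m and z of mount in the frame of tin_floor below 0.025 m and contact force between the fingers and mount above 0.5 N), for 0.05 s.
At the end, for the whole second after the job is handed in: The lid lies flat and knob up on the cork pad, its centre within 32 mm of the pad's centre, at rest. The mount lies in the tin, disc flat on the inner floor (underside centre within 8 mm above the floor and 28 mm of its centre, axis within 0.12 rad of the tin's), bracket towards the mouth, at rest (horizontal distance between lid and pad below 0.032 m and angle between lid's own z axis and vertical below 0.08 rad and height (world z) of lid below 0.01 m and linear speed of each of lid, mount below 0.03 m/s and distance between mount and tin_floor below 0.028 m and z of mount in the frame of tin_floor below 0.008 m and angle between the z axis of mount and the z axis of tin, either way round below 0.12 rad); the robot touches nothing.
It fails at once if a bystander is moved more than 30 mm (distance of any of plain_disc, post, drill, bag, carton, driver from where it was at the start of the episode above 0.03 m).
It also fails if it takes over 59 s, if anything falls off the work surface, if the arm or the gripper's body presses on something with over 40 N, if the wrist force passes 120 N, or if a joint passes its speed limit or range.

### The arm

A 6-joint arm with a two-finger parallel gripper is mounted at the origin on the work surface. World frame = base frame: x ahead of the robot, y to its left, z up, the work surface at z = 0. Lengths are in mm, angles in degrees, forces in N, time in s.
With the tool pointing down it reaches from about 300 to 750 mm from the base axis. Payload 8.5 kg.
Tool frame: the origin (TCP) lies at the very end of the fingers, on their centre line; the grasp point (between the pads) lies 19 mm behind it (ctrl.grasp_offset is the distance from the TCP to the grasp point, in mm); z points along the fingers, y is the line along which they close (so a half turn about z gives the same grasp; the last joint's range is limited). The gripper opens to 88 mm and grips with 3 to 60 N. Pads are 18 mm wide; open, the fingers measure 123 mm over their backs; the gripper's body (75 mm by 187 mm) begins 45 mm behind the grasp point.
Start: joints at [-77.023, 21.807, 74.336, -0, 83.858, -12.336], TCP at [235.154, -497.175, 201.548] pointing down, gripper open.
Joint ranges: [-178.18, 178.18], [-50.72, 133.34], [12.68, 142.11], [-81.47, 261.47], [9.98, 163.14], [-165.26, 165.26]. Speed limits (degrees/s): [136.94, 136.94, 180, 180, 180, 180].

### API

Orientations are given as a 3x3 rotation matrix whose columns are the frame's x, y, z axes.
In Python, from station import sense, eyes, ctrl gives the robot as it stands.
- The arm moves only by the tool drive_tool, never from a script. Its argument "deltas" is a list of rows, each an object with "linear": the shift along the tool's x, y, z in m, a list of three; "angular": the turn, a rotation vector about the tool's x, y, z in rad, a list of three; "gripper": the gripper command: -1 is shut, 1 is fully open, values between are in proportion. A call has 1 to 10 rows; each row shifts and turns the commanded pose from where the row before left it, along the tool's axes as they then stand; what a row does not reach is not made up. A row lasts 1/12 s, in which the tool goes at most 41.7 mm and 7.16 degrees, less where a joint would pass 70% of its speed; a pose out of reach is approached as far as the arm can. A call is refused whole if a number of a shift passes 0.0417 or a number of a turn 0.125, either way. A call with a gripper value outside its range is refused whole. The fingers move at their own pace and stop on an object; the grip force is fixed at half the most. Time passes only in rows, so rows that do not move let the fingers close. It gives the time, the measured TCP pose, the force, the opening and the grip force at its end, in the units of the state.
- sense(): the state, without advancing time (a new reading comes with each control period).
- eyes.camera(name): name is "side" or "top" or "wrist"; returns (picture, depth): 384x512x3 uint8, red, green, blue; 384x512 float32, mm along the optical axis (not along the pixel's ray), 0 where there is no reading.
- eyes.camera_info(name): a dict with "fov_y" (degrees; the focal length in pixels is half the picture's height over the tangent of half this angle, whatever the lens; pixels are square), "cx", "cy" (the principal point, pixels), "k1" (the pictures are not rectified: a ray, as slopes to the right and down, at radius r is drawn at 1 + k1 r^2 times it, then the intrinsics apply), "xyz" and "orientation" of the camera in the world. Camera axes: x right, y up, looking along -z (the intrinsics and any distortion apply to the point x, -y, -z); pixel columns grow to the right and rows downward; lengths in mm; the calibration is good to about 2 mm. A picture is of the moment at which its call begins: read the wrist's pose just before it. camera_info takes no time and is no camera call; for the wrist camera it gives the pose at the moment of the call.
- ctrl.close_job(): hands the job in; it is judged then, once.
The state is a dict: "clock": time; "joint_pos": joint angles; "joint_velocities": joint speeds; "effort": joint torques, N m; "tool_pos": TCP position; "tool_rot": TCP orientation; "force": force on the tool from outside, world axes, zero at the start; "wrist_torque": the same for the moment, N m; "width": finger opening in mm; "gripper_force": force on a finger pad.
Only numpy, scipy, OpenCV 4.12 (cv2) and the standard library are available. Lean on these libraries where they do the work, as an engineer would, in place of code of your own. Each camera call takes 0.05 s, during which the arm holds its last target. There are 200 camera calls.

## Working session

There is one attempt and no reset: what is moved stays moved. The work goes in short steps, Python scripts to look and compute and a tool call to move; the robot and the scene stay as the last step left them, time stands still between calls to the robot, and variables do not carry over. Pictures are saved under pics/ and viewed, at most 10 in all, crops included, and the job is handed in when it is done.

Besides the shell and the picture viewer there is one more tool, called after "Request:" by a JSON object that holds its "method" and its "body". drive_tool: Moves the arm, as the interface text tells. Its arguments: {"type":"object","properties":{"deltas":{"type":"array"}},"required":["deltas"]}

```bash
mkdir -p pics; ls
cat > h.py <<'E'
import numpy as np, cv2
from station import sense, eyes, ctrl
def cam(n):
    i=eyes.camera_info(n); p,d=eyes.camera(n); return p,d,i
def rays(i,uv):
    uv=np.atleast_2d(np.float64(uv)); f=192/np.tan(np.radians(i["fov_y"])/2)
    K=np.array([[f,0,i["cx"]],[0,f,i["cy"]],[0,0,1.]])
    q=cv2.undistortPoints(uv.reshape(-1,1,2),K,np.array([i["k1"],0,0,0,0.])).reshape(-1,2)
    return np.c_[q[:,0],-q[:,1],-np.ones(len(q))]
def pts(i,uv,z):
    return np.asarray(i["xyz"])+(rays(i,uv)*np.asarray(z).reshape(-1,1))@np.asarray(i["orientation"]).T
def cloud(d,i):
    v,u=np.mgrid[:384,:512]; return pts(i,np.c_[u.ravel(),v.ravel()],d.ravel()).reshape(384,512,3)
def save(n,p): cv2.imwrite("pics/"+n+".png",p[...,::-1])
E
python3 - <<'E'
from h import *
r=[]
for n in("top","side"):
    p,d,i=cam(n); np.savez(n+".npz",p=p,d=d); import pickle; pickle.dump(i,open(n+".pk","wb")); r.append(p); print(n,i)
save("a_top",r[0]); save("a_side",r[1]); print(sense())
E
```

```text
pics
top {'fov_y': 57.45704718141238, 'cx': 254.87740004215829, 'cy': 187.60788540918227, 'k1': 0.003915422445659711, 'xyz': array([ 240.06206322, -100.55677089, 1345.20085414]), 'orientation': array([[-0.09281901,  0.97317989, -0.21048879],
       [-0.9956658 , -0.08947725,  0.02536598],
       [ 0.0058517 ,  0.21193094,  0.97726713]])}
side {'fov_y': 53.604450258551296, 'cx': 253.89462727225066, 'cy': 191.33518887465453, 'k1': 0.003919169375834352, 'xyz': array([-68.90533614, 495.50406022, 916.00526949]), 'orientation': array([[-0.76371727,  0.41553928, -0.49402737],
       [-0.64531639, -0.51204876,  0.56689755],
       [-0.0173979 ,  0.7517534 ,  0.65921478]])}
{'clock': 0.1, 'joint_pos': array([-7.70214380e+01,  2.18368367e+01,  7.43765003e+01, -4.12294118e-04,
        8.38578908e+01, -1.23365231e+01]), 'joint_velocities': array([-0.03820252, -0.14447479, -0.06272137, -0.11826135,  0.05871494,
        0.04315715]), 'effort': array([ 4.38293209e-03, -4.38652611e+01, -2.24911058e+01,  7.15119881e-02,
        3.42133048e-02, -5.98596262e-05]), 'tool_pos': array([ 235.10303844, -496.90968743,  201.02530784]), 'tool_rot': array([[ 9.03969707e-01,  4.27596406e-01, -2.86168961e-04],
       [ 4.27596424e-01, -9.03968935e-01,  1.20979665e-03],
       [ 2.58616849e-04, -1.21598435e-03, -9.99999227e-01]]), 'force': array([ 0.30368929, -0.62538867, -0.49520518]), 'wrist_torque': array([ 0.03677029,  0.01072713, -0.0493518 ]), 'gripper_force': 0.0, 'width': 87.89926692680673}
```

View pics/a_top.png

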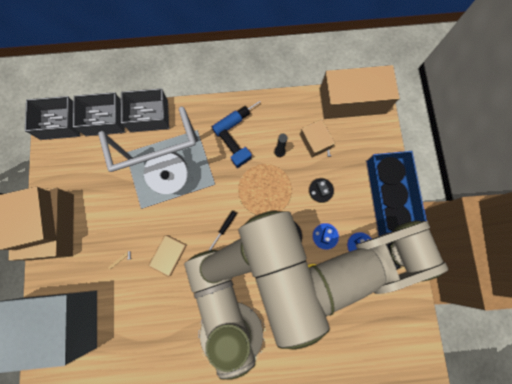

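View pics/a_side.png

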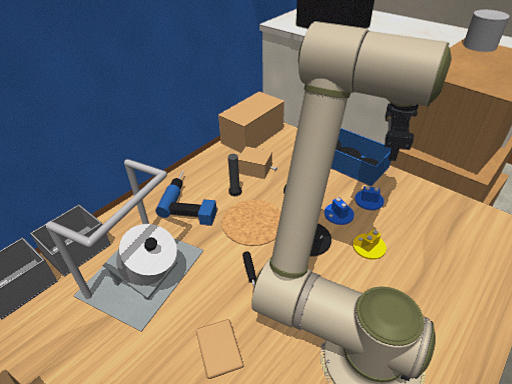

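The top view shows the knob at (166,175), the lid around it, the pad at (265,190), and the black bracketed disc at (321,189). The look-alikes are blue mounts at (325,236) and (360,243), a yellow mount (side view 370,240), a bare black disc (side view 318,238), and dark discs in the blue bin at (395,180). I choose (321,189), and next I'll measure it and check it in a crop.

```bash
cat > m.py <<'E'
from h import *; import pickle
def ld(n): z=np.load(n+".npz"); i=pickle.load(open(n+".pk","rb")); return z["p"],z["d"],i,cloud(z["d"],i)
def circ(x):
    A=np.c_[2*x,np.ones(len(x))]; s=np.linalg.lstsq(A,(x**2).sum(1),rcond=None)[0]; return s[:2],np.sqrt(s[2]+s[:2]@s[:2])
def mec(x):
    c,r=cv2.minEnclosingCircle(np.float32(x)); return np.array(c),r
E
python3 - <<'E'
from m import *
def lid(n,u,v,w):
    p,d,i,C=ld(n); 
    s=np.s_[v-w:v+w,u-w:u+w]; c=C[s].reshape(-1,3); q=p[s].reshape(-1,3).astype(int)
    m=(q.min(1)>150)&(q.max(1)-q.min(1)<25)&(c[:,2]>90); c=c[m]
    for _ in range(6):
        o=np.median(c,0) if _==0 else c.mean(0); N=np.linalg.svd(c-c.mean(0),full_matrices=False)[2][2]; N*=np.sign(N[2]); c=c[abs((c-c.mean(0))@N)<4]
    o=c.mean(0); e1=np.cross(N,[0,0,1]);e1/=np.linalg.norm(e1); e2=np.cross(N,e1)
    xy=np.c_[(c-o)@e1,(c-o)@e2]; cc,r=mec(xy)
    print(n,"lid n",len(c),"normal",N.round(3),"tilt",np.degrees(np.arccos(N[2])).round(1),"az",np.degrees(np.arctan2(N[1],N[0])).round(1),"flange top ctr",(o+cc[0]*e1+cc[1]*e2).round(1),"r",r)
    k=C[s].reshape(-1,3); o2=o+cc[0]*e1+cc[1]*e2; h=(k-o2)@N; rad=np.linalg.norm((k-o2)-h[:,None]*N,axis=1); kk=k[(h>12)&(h<50)&(rad<30)]
    print(" knob n",len(kk),"h max",((kk-o2)@N).max(), kk.mean(0).round(1))
lid("top",166,175,32); lid("side",148,252,42)
p,d,i,C=ld("top")
# pad
for n,hull in (("top",(265,190)),("side",(250,222))):
    p,d,i,C=ld(n); hsv=cv2.cvtColor(p,cv2.COLOR_RGB2HSV).astype(int)
    print(n,"pad pix",p[hull[1],hull[0]],C[hull[1],hull[0]].round(1), "bench z", C[265,215 if n=='top' else 290,2])
    z=C[...,2]; V,U=np.mgrid[:384,:512]; m=(abs(z-6)<3)&(np.hypot(U-hull[0],V-hull[1])<45)
    print(m.sum(),np.median(z[V*0+m>0]))
p,d,i,C=ld("top")
w=np.s_[160:220,290:352]; c=C[w].reshape(-1,3); q=p[w].reshape(-1,3).astype(int)
m=(q.max(1)<75); c=c[m]; lo=c[(c[:,2]>3)&(c[:,2]<14)]; hi=c[c[:,2]>40]
print("mount",len(lo),len(hi),mec(lo[:,:2]),np.median(lo[:,2]),hi.mean(0),hi[:,2].max()); print(cv2.minAreaRect(np.float32(hi[:,:2])))
a=cv2.resize(p[150:225,225:360],None,fx=5,fy=5,interpolation=cv2.INTER_CUBIC); save("b",a)
E
```

```text
top lid n 72 normal [0.809 0.551 0.205] tilt 78.2 az 34.2 flange top ctr [585.7 148.2 215.9] r 134.61834716796875Traceback (most recent call last):
  File "<stdin>", line 13, in <module>
  File "<stdin>", line 12, in lid
    return umr_maximum(a, axis, None, out, keepdims, initial, where)
ValueError: zero-size array to reduction operation maximum which has no identity
```

Run:
```python
from m import *
np.set_printoptions(linewidth=200,suppress=True)
p,d,i,C=ld("top"); print("z top\n",C[145:206:6,136:200:6,2].round(0)); print(p[145:206:6,136:200:6].min(2))
p,d,i,C=ld("side"); print("z side\n",C[222:290:6,112:188:6,2].round(0)); print(p[222:290:6,112:188:6].min(2))
p,d,i,C=ld("top"); print("mount\n",C[168:212:4,300:344:4,2].round(0)); print(p[168:212:4,300:344:4].max(2))
print("pad",C[190,265],C[180:200:5,230:305:5,2].round(0))
a=cv2.resize(p[150:225,225:360],None,fx=5,fy=5,interpolation=cv2.INTER_CUBIC); save("b",a)
```

```text
z top
 [[  -4. 1345.    6.    8.    3.    5.   10.  301.  297.  298.    9.]
 [   9.    8.    4.    5.  303.  300.  296.   86.    7.    8.   10.]
 [ 298.  301.  299.  292.  169.  167. 1345.  157.   69.    6.    5.]
 [ 290.   10.  165.  158.  159.  156.  158.  148.  112.    5.    3.]
 [   6.    8.  156.  154.  152.  146.  145.  139.  143.    5.    9.]
 [  -0.    6.  143.  142.  178.  169.  140.  127.  132.   44.    6.]
 [   8.    9.  139.  138.  130.  129.  126.  121.  121.   29.    8.]
 [   8.    8.    6.  122.  125.  123.  116.  110.    7.    6.    6.]
 [   2.    6.   11.   12.    9.  114.    6.    7.    1.   -1.    0.]
 [   2.   13.    7.    6.    7.    5.    2.    1.   -1.    0.   -1.]
 [  -2.    5.    7.    1.   -3.    3.   -1.   -2.    1.    2.   -3.]]
[[121 119 145 155 152 150 142 176 190 134 143]
 [149 141  94 122 181 184 122 137  92 100 147]
 [127 186 177 123 193 208 203 115  99  89 147]
 [114 141 208 203 140 142 143 192 140  93 104]
 [146 146 141 151 196 195 207 206 209  91  92]
 [150 151 207 207 110  29 139 207 209  89  94]
 [151 153 208 207 207 208 206 206 199  93  94]
 [15
[... 2556 characters left out ...]
0 206 206 205 205 201]
 [202 199 198 158  38  41  65 111 199 204 204]
 [199 197 193  38  31 120 127  36 123 205 205]
 [204 205 152  39  35  69  86  69  42 198 199]
 [204 204 157 149  57  36 130  87  39 206 206]
 [206 206 205  40  41  36  34  36 119 206 204]
 [206 205 206 192  63  40  38 115 205 204 204]
 [205 206 206 206 206 204 202 202 199 200 202]
 [205 199 196 206 205 204 204 201 198 198 198]]
pad [ 516.93906793 -174.23273359   -1.66727569] [[ 0.  4. 10. 11.  5.  8.  2.  3.  5.  6.  4.  6.  1.  1. -3.]
 [ 3. -2.  5.  4.  6.  5. -1.  9.  7.  5.  9.  4. 11. -1. -0.]
 [-1.  5.  8.  8.  7.  5.  9. -2.  8.  5. 10.  8.  6. -3.  3.]
 [-3. -5. 12.  8.  8.  4. 11. 15.  6.  5.  7.  5.  8.  1.  4.]]
```

View pics/b.png

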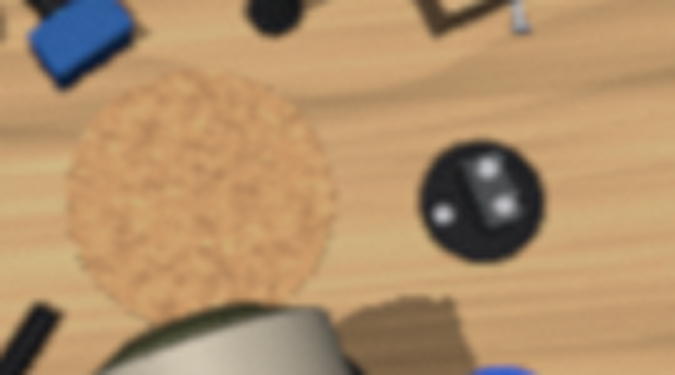

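The crop shows the black disc at full-frame (321,190). Its bracket's long side runs from upper-left to lower-right, with two bolt heads on top and a screw on the disc at left. The pad is at (265,189). Next are robust fits.

Run:
```python
from m import *
from scipy.optimize import least_squares
def lid(n,u,v,w):
    p,d,i,C=ld(n); s=np.s_[v-w:v+w,u-w:u+w]; c=C[s].reshape(-1,3); q=p[s].reshape(-1,3).astype(int)
    c=c[(q.min(1)>130)&(q.max(1)-q.min(1)<40)&(c[:,2]>105)&(c[:,2]<185)]
    f=least_squares(lambda a:c[:,2]-a[0]-(c[:,:2]-c[:,:2].mean(0))@a[1:],[140,0,0],loss="soft_l1",f_scale=2).x
    N=np.array([-f[1],-f[2],1]);N/=np.linalg.norm(N); o=np.r_[c[:,:2].mean(0),f[0]]; c=c[abs((c-o)@N)<5]
    e1=np.cross(N,[0,0,1]);e1/=np.linalg.norm(e1); e2=np.cross(N,e1)
    xy=np.c_[(c-o)@e1,(c-o)@e2]; ang=np.arctan2(*xy.T); # boundary by angular bins
    b=np.array([xy[k][np.argsort(np.hypot(*xy[k].T))[-2]] for k in (np.where((ang>t)&(ang<=t+.25))[0] for t in np.arange(-np.pi,np.pi,.25)) if len(k)>3])
    for _ in range(4):
        cc,r=circ(b); b=b[abs(np.hypot(*(b-cc).T)-r)<4]
    F=o+cc[0]*e1+cc[1]*e2
    print(n,"N",N.round(3),"tilt",np.degrees(np.arccos(N[2])).round(2),"az",np.degrees(np.arctan2(N[1],N[0])).round(2),"F",F.round(1),"r",r.round(1),len(b))
    k=C[s].reshape(-1,3); h=(k-F)@N; rad=np.linalg.norm((k-F)-h[:,None]*N,axis=1); kk=k[(h>26)&(h<42)&(rad<30)]; kk=np.median(kk,0)
    print(" knob top",kk.round(1),"h",((kk-F)@N).round(1),"-> axis foot",(kk-((kk-F)@N)*N).round(1))
lid("top",166,175,34); lid("side",148,252,44)
for n,u,v in(("top",265,190),("side",250,222)):
    p,d,i,C=ld(n); z=C[...,2]; V,U=np.mgrid[:384,:512]
    L=cv2.cvtColor(p,cv2.COLOR_RGB2LAB).astype(float); 
    hs=cv2.cvtColor(cv2.GaussianBlur(p,(5,5),0),cv2.COLOR_RGB2HSV).astype(int); zb=cv2.medianBlur(np.float32(z),5)
    m=(zb>3)&(zb<10)&(np.hypot(U-u,V-v)<50); print(n,"padpix",np.median(hs[v-8:v+8,u-8:u+8].reshape(-1,3),0),"bench",np.median(hs[v-8+(-40):v+8-40,u:u+30].reshape(-1,3),0), m.sum())
    cnt=max(cv2.findContours(cv2.morphologyEx(m.astype(np.uint8),cv2.MORPH_OPEN,np.ones((5,5))),0,2)[0],key=cv2.contourArea)
    uv=cnt[:,0].astype(float); R=rays(i,uv)@np.asarray(i["orientation"]).T; X=i["xyz"]+R*((6-i["xyz"][2])/R[:,2])[:,None]
    f=least_squares(lambda a:np.hypot(X[:,0]-a[0],X[:,1]-a[1])-105,X[:,:2].mean(0),loss="soft_l1",f_scale=3); print("pad ctr",f.x.round(1),circ(X[:,:2]))
p,d,i,C=ld("top"); z=C[...,2]; V,U=np.mgrid[:384,:512]
m=(p.max(2)<75)&(np.hypot(U-321,V-190)<18); m=cv2.morphologyEx(m.astype(np.uint8),cv2.MORPH_CLOSE,np.ones((9,9)))
cnt=max(cv2.findContours(m,0,2)[0],key=cv2.contourArea); uv=cnt[:,0].astype(float); R=rays(i,uv)@np.asarray(i["orientation"]).T; X=i["xyz"]+R*((8-i["xyz"][2])/R[:,2])[:,None]; print("mount disc",circ(X[:,:2]),len(X))
hi=C[170:212,300:345].reshape(-1,3); hi=hi[(hi[:,2]>42)&(hi[:,2]<64)]; print(len(hi),hi.mean(0)); (c,s,a)=cv2.minAreaRect(np.float32(hi[:,:2])); print(c,s,a); w,ev=np.linalg.eigh(np.cov(hi[:,:2].T)); print(ev[:,1],w)
# rail
z=C[...,2]; r=C[100:180,95:205].reshape(-1,3); r=r[(r[:,2]>275)&(r[:,2]<310)]; rr=C[130:170,105:195].reshape(-1,3); rr=rr[(rr[:,2]>280)&(rr[:,2]<310)]; l=cv2.fitLine(np.float32(rr[:,:2]),cv2.DIST_HUBER,0,.01,.01).ravel(); print("rail",l,rr.mean(0))
```

```text
top N [-0.427 -0.101  0.899] tilt 26.0 az -166.7 F [579.2 179.9 140.6] r 72.0 18
 knob top [566.1 177.2 173.7] h 35.6 -> axis foot [581.3 180.8 141.7]
side N [-0.427 -0.104  0.898] tilt 26.07 az -166.26 F [581.8 181.6 141.3] r 74.0 25
 knob top [565.5 179.9 172.5] h 35.2 -> axis foot [580.5 183.5 140.9]
top padpix [ 15. 124. 200.] bench [ 16. 107. 167.] 2361
pad ctr [ 521.7 -171.9] (array([ 523.15001861, -171.1040652 ]), np.float64(101.66961889663463))
side padpix [ 16. 136. 220.] bench [ 17. 119. 217.] 2283
pad ctr [ 520.8 -169.6] (array([ 523.82752221, -167.97572983]), np.float64(101.66032857676743))
mount disc (array([ 495.56621652, -391.53930911]), np.float64(45.09068895900488)) 30
123 [ 495.53110489 -388.97434534   52.92556335]
(496.4280700683594, -389.97528076171875) (55.68424987792969, 30.77963638305664) 15.194766998291016
[-0.96020958 -0.27928043] [ 80.01642912 269.50593726]
rail [ 2.0510764e-01 -9.7873944e-01  6.0134753e+02  1.8217747e+02] [606.32852245 196.54814789 297.76244092]
```

Both views agree: flange-top centre is (580.7,181.5,141), tilt 26°, knob top about 35.5 above the flange (36 expected). The pad is at (521,-171) and the mount at (496,-390.5), with its bracket's long axis near azimuth 16°. Next I plan the approach.

```bash
cat > plan.py <<'E'
from h import *
from scipy.spatial.transform import Rotation as Ro
np.set_printoptions(suppress=True,linewidth=160)
th,az=np.radians(26),np.radians(13.6)
N=np.array([-np.sin(th)*np.cos(az),-np.sin(th)*np.sin(az),np.cos(th)])
F=np.array([580.7,181.5,141.])
def RT(y,z):
    y=np.array(y,float);z=np.array(z,float); z/=np.linalg.norm(z); y-=z*(y@z); y/=np.linalg.norm(y); return np.c_[np.cross(y,z),y,z]
RG=RT([np.sin(az),-np.cos(az),0],-N)          # along the tin axis
def down(yaw): a=np.radians(yaw); return RT([np.sin(a),-np.cos(a),0],[0,0,-1])  # tool x at azimuth yaw
def go(p,R,n,frm=None):
    s=sense(); p0,R0=(s["tool_pos"],s["tool_rot"]) if frm is None else frm
    w=Ro.from_matrix(R0.T@R).as_rotvec(); Rk=R0; d=(np.array(p)-p0)/n/1000
    print("dist",np.linalg.norm(d)*1000*n,"rotvec",w.round(3),"per row",(w/n).round(4),"joints",s["joint_pos"].round(0))
    for k in range(n):
        l=Rk.T@d; Rk=Rk@Ro.from_rotvec(w/n).as_matrix(); print((l.round(4)).tolist())
    return np.array(p),R
E
python3 - <<'E'
from plan import *
s=sense(); i=eyes.camera_info("wrist"); print("cam in tool",s["tool_rot"].T@(i["xyz"]-s["tool_pos"]),(s["tool_rot"].T@i["orientation"])[:,2],i["fov_y"])
a=go([420,-200,380],s["tool_rot"],10)
print("pre",F+107*N); b=go(F+107*N,RG,10,a)
E
```

```text
cam in tool [  79.00757534   -0.64894702 -184.34408566] [ 0.30573333  0.00040265 -0.9521171 ] 60.24589998004074
dist 392.90480948695915 rotvec [0. 0. 0.] per row [0. 0. 0.] joints [-77.  22.  74.  -0.  84. -12.]
[0.0294, -0.019, -0.0179]
[0.0294, -0.019, -0.0179]
[0.0294, -0.019, -0.0179]
[0.0294, -0.019, -0.0179]
[0.0294, -0.019, -0.0179]
[0.0294, -0.019, -0.0179]
[0.0294, -0.019, -0.0179]
[0.0294, -0.019, -0.0179]
[0.0294, -0.019, -0.0179]
[0.0294, -0.019, -0.0179]
pre [535.10947655 170.4704916  237.17096295]
dist 413.3989726142741 rotvec [-0.048  0.452  0.201] per row [-0.0048  0.0452  0.0201] joints [-77.  22.  74.  -0.  84. -12.]
[0.0262, -0.0285, 0.0143]
[0.025, -0.0291, 0.0153]
[0.0237, -0.0297, 0.0163]
[0.0223, -0.0302, 0.0172]
[0.0209, -0.0308, 0.018]
[0.0195, -0.0313, 0.0188]
[0.018, -0.0317, 0.0195]
[0.0164, -0.0322, 0.0201]
[0.0149, -0.0326, 0.0207]
[0.0133, -0.033, 0.0212]
```

The wrist camera sits 79 mm out on the tool's +x side, 184 mm back. To keep it off the rail, tool +x must face downhill at the tin, so I'll turn the tool by about 168° on the way.

```bash
cat >> plan.py <<'E'
RG=RT([-np.sin(az),np.cos(az),0],-N)          # camera side downhill
E
python3 - <<'E'
from plan import *
a=go([420,-200,380],down(93),10)
b=go([430,60,380],down(161),10,a)
E
```

```text
dist 392.90480948695915 rotvec [-0.001 -0.001 -1.181] per row [-0.0001 -0.0001 -0.1181] joints [-77.  22.  74.  -0.  84. -12.]
[0.0294, -0.019, -0.0179]
[0.0314, -0.0154, -0.0179]
[0.033, -0.0115, -0.0179]
[0.0342, -0.0076, -0.0179]
[0.0348, -0.0035, -0.0179]
[0.035, 0.0006, -0.0179]
[0.0347, 0.0048, -0.0179]
[0.0339, 0.0088, -0.0179]
[0.0326, 0.0127, -0.0179]
[0.0308, 0.0165, -0.0179]
dist 260.1922366251537 rotvec [ 0.     0.    -1.187] per row [ 0.      0.     -0.1187] joints [-77.  22.  74.  -0.  84. -12.]
[0.0259, 0.0024, 0.0]
[0.0255, 0.0054, 0.0]
[0.0246, 0.0084, 0.0]
[0.0235, 0.0112, 0.0]
[0.022, 0.0139, 0.0]
[0.0202, 0.0164, 0.0]
[0.0181, 0.0187, 0.0]
[0.0157, 0.0207, 0.0]
[0.0132, 0.0224, 0.0]
[0.0104, 0.0238, 0.0]
```

Request:
{"method": "drive_tool", "body": {"deltas": [{"linear":[0.029,-0.019,-0.018],"angular":[0,0,-0.118],"gripper":1},{"linear":[0.031,-0.015,-0.018],"angular":[0,0,-0.118],"gripper":1},{"linear":[0.033,-0.012,-0.018],"angular":[0,0,-0.118],"gripper":1},{"linear":[0.034,-0.008,-0.018],"angular":[0,0,-0.118],"gripper":1},{"linear":[0.035,-0.004,-0.018],"angular":[0,0,-0.118],"gripper":1},{"linear":[0.035,0,-0.018],"angular":[0,0,-0.118],"gripper":1},{"linear":[0.035,0.005,-0.018],"angular":[0,0,-0.118],"gripper":1},{"linear":[0.034,0.009,-0.018],"angular":[0,0,-0.118],"gripper":1},{"linear":[0.033,0.013,-0.018],"angular":[0,0,-0.118],"gripper":1},{"linear":[0.031,0.017,-0.018],"angular":[0,0,-0.118],"gripper":1}]}}

```text
clock: 0.93
tool_pos: [419.8, -197.0, 382.4]
tool_rot: [[-0.057, 0.998, -0.0], [0.998, 0.057, 0.0], [0.0, -0.0, -1.0]]
force: [1.2, -0.7, -0.6]
width: 88.1
gripper_force: 0.0
```

Request:
{"method": "drive_tool", "body": {"deltas": [{"linear":[0.026,0.002,0],"angular":[0,0,-0.118],"gripper":1},{"linear":[0.026,0.005,0],"angular":[0,0,-0.118],"gripper":1},{"linear":[0.025,0.008,0],"angular":[0,0,-0.118],"gripper":1},{"linear":[0.024,0.011,0],"angular":[0,0,-0.118],"gripper":1},{"linear":[0.022,0.014,0],"angular":[0,0,-0.118],"gripper":1},{"linear":[0.02,0.016,0],"angular":[0,0,-0.118],"gripper":1},{"linear":[0.018,0.019,0],"angular":[0,0,-0.118],"gripper":1},{"linear":[0.016,0.021,0],"angular":[0,0,-0.118],"gripper":1},{"linear":[0.013,0.022,0],"angular":[0,0,-0.118],"gripper":1},{"linear":[0.01,0.024,0],"angular":[0,0,-0.118],"gripper":1}]}}

```text
clock: 1.77
tool_pos: [428.9, 63.3, 381.4]
tool_rot: [[-0.945, 0.328, -0.0], [0.328, 0.945, 0.0], [0.0, -0.0, -1.0]]
force: [-0.4, -1.5, -0.2]
width: 88.3
gripper_force: 0.0
```

Run:
```python
from plan import *
s=sense(); print(s["tool_pos"],np.degrees(np.arctan2(s["tool_rot"][1,0],s["tool_rot"][0,0])),s["clock"])
a=go(F+107*N,RG,8)
```

```text
[428.86062307  63.30200441 381.37225823] 160.86376030671545 1.7667
dist 208.72929135139006 rotvec [-0.13  -0.442 -0.561] per row [-0.0162 -0.0552 -0.0702] joints [ -7.   6.  67.  -0. 107. -78.]
[-0.0082, 0.017, 0.018]
[-0.0083, 0.0161, 0.0187]
[-0.0084, 0.0152, 0.0195]
[-0.0083, 0.0143, 0.0202]
[-0.0081, 0.0134, 0.0208]
[-0.0079, 0.0125, 0.0215]
[-0.0075, 0.0116, 0.0221]
[-0.0071, 0.0107, 0.0227]
```

Request:
{"method": "drive_tool", "body": {"deltas": [{"linear":[-0.008,0.017,0.018],"angular":[-0.0162,-0.0552,-0.0702],"gripper":1},{"linear":[-0.008,0.016,0.019],"angular":[-0.0162,-0.0552,-0.0702],"gripper":1},{"linear":[-0.008,0.015,0.02],"angular":[-0.0162,-0.0552,-0.0702],"gripper":1},{"linear":[-0.008,0.014,0.02],"angular":[-0.0162,-0.0552,-0.0702],"gripper":1},{"linear":[-0.008,0.013,0.021],"angular":[-0.0162,-0.0552,-0.0702],"gripper":1},{"linear":[-0.008,0.013,0.021],"angular":[-0.0162,-0.0552,-0.0702],"gripper":1},{"linear":[-0.008,0.012,0.022],"angular":[-0.0162,-0.0552,-0.0702],"gripper":1},{"linear":[-0.007,0.011,0.023],"angular":[-0.0162,-0.0552,-0.0702],"gripper":1},{"linear":[0,0,0],"angular":[0,0,0],"gripper":1}]}}

```text
clock: 2.52
tool_pos: [533.5, 169.8, 232.4]
tool_rot: [[-0.877, -0.233, 0.421], [-0.21, 0.973, 0.102], [-0.433, 0.001, -0.901]]
force: [-1.0, -1.4, -1.4]
width: 87.7
gripper_force: 0.0
```

Run:
```python
from plan import *
from m import *
from scipy.optimize import least_squares
p,d,i=cam("wrist"); save("w1",p); C=cloud(d,i)
h=(C-F)@N; rad=np.linalg.norm((C-F)-h[...,None]*N,axis=2)
c=C[(abs(h)<8)&(rad<60)&(rad>25)]
f=least_squares(lambda a:(c-F)@np.array([a[1],a[2],np.sqrt(1-a[1]**2-a[2]**2)])-a[0],[0,N[0],N[1]],loss="soft_l1",f_scale=2).x
n=np.array([f[1],f[2],np.sqrt(1-f[1]**2-f[2]**2)]); print("flange offset",f[0],"n",n,"vs",N,len(c))
k=C[(h>30)&(h<42)&(rad<30)]; print("knob top",np.median(k,0),len(k),"expected",F+36*N)
k=C[(h>16)&(h<42)&(rad<30)];e=RG[:,1]; y=(k-F)@e; x=(k-F)@RG[:,0]; print("knob y range",np.percentile(y,[2,98]),"x",np.percentile(x,[2,98]))
b=C[(abs(h)<6)&(rad<90)]; q=np.c_[(b-F)@RG[:,0],(b-F)@RG[:,1]]; print("flange mec",np.percentile(q,[.5,99.5],axis=0))
go(F+7*N,RG,6)
```

```text
flange offset 1.4961264850430078 n [-0.42659167 -0.10307341  0.89855185] vs [-0.42607966 -0.10307952  0.89879405] 10915
knob top [563.19154167 177.09570502 173.72239404] 1206 expected [565.3611323  177.78913736 173.35658567]
knob y range [-14.55255709  14.11165473] x [-12.84553178  16.03529801]
flange mec [[-70.61104466 -71.2244645 ]
 [ 72.56746574  71.69694509]]
dist 98.63120715039543 rotvec [-0.002 -0.006 -0.006] per row [-0.0003 -0.0009 -0.001 ] joints [   3.   10.   90.    5.   54. -102.]
[-0.0005, 0.0002, 0.0164]
[-0.0005, 0.0002, 0.0164]
[-0.0005, 0.0002, 0.0164]
[-0.0005, 0.0002, 0.0164]
[-0.0004, 0.0002, 0.0164]
[-0.0004, 0.0002, 0.0164]
```

View pics/w1.png

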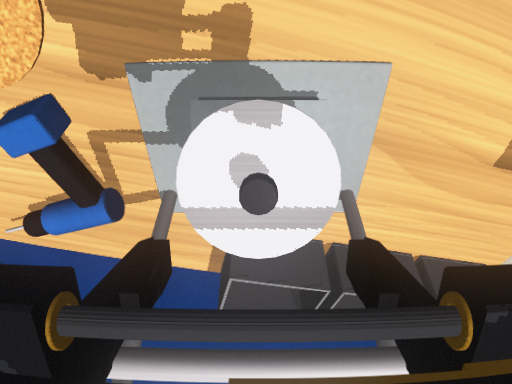

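The wrist view shows the knob at (258,194), centred between the fingers, and the lid within 2 mm of my estimate. I go down along the axis and close.

Request:
{"method": "drive_tool", "body": {"deltas": [{"linear":[-0.0003,0,0.0165],"angular":[0,-0.001,-0.001],"gripper":1},{"linear":[-0.0003,0,0.0165],"angular":[0,-0.001,-0.001],"gripper":1},{"linear":[-0.0003,0,0.0165],"angular":[0,-0.001,-0.001],"gripper":1},{"linear":[0,0,0.0165],"angular":[0,-0.001,-0.001],"gripper":1},{"linear":[0,0,0.0165],"angular":[0,-0.001,-0.001],"gripper":1},{"linear":[0,0,0.0145],"angular":[0,-0.001,-0.001],"gripper":1},{"linear":[0,0,0],"angular":[0,0,0],"gripper":1},{"linear":[0,0,0],"angular":[0,0,0],"gripper":-1},{"linear":[0,0,0],"angular":[0,0,0],"gripper":-1},{"linear":[0,0,0],"angular":[0,0,0],"gripper":-1}]}}

```text
clock: 3.4
tool_pos: [577.8, 178.7, 151.9]
tool_rot: [[-0.87, -0.234, 0.434], [-0.211, 0.972, 0.102], [-0.446, -0.003, -0.895]]
force: [-0.1, 0.0, -0.6]
width: 70.2
gripper_force: 0.0
```

Request:
{"method": "drive_tool", "body": {"deltas": [{"linear":[0,0,0],"angular":[0,0,0],"gripper":-1},{"linear":[0,0,0],"angular":[0,0,0],"gripper":-1},{"linear":[0,0,0],"angular":[0,0,0],"gripper":-1},{"linear":[0,0,0],"angular":[0,0,0],"gripper":-1},{"linear":[0,0,0],"angular":[0,0,0],"gripper":-1},{"linear":[0,0,0],"angular":[0,0,0],"gripper":-1}]}}

```text
clock: 3.9
tool_pos: [577.5, 178.8, 150.3]
tool_rot: [[-0.871, -0.235, 0.432], [-0.212, 0.972, 0.102], [-0.444, -0.003, -0.896]]
force: [0.0, 0.8, -0.1]
width: 30.3
gripper_force: 0.0
```

Request:
{"method": "drive_tool", "body": {"deltas": [{"linear":[0,0,0],"angular":[0,0,0],"gripper":-1},{"linear":[0,0,0],"angular":[0,0,0],"gripper":-1},{"linear":[0,0,0],"angular":[0,0,0],"gripper":-1},{"linear":[0,0,0],"angular":[0,0,0],"gripper":-1}]}}

```text
clock: 4.23
tool_pos: [577.5, 178.8, 150.2]
tool_rot: [[-0.871, -0.235, 0.432], [-0.212, 0.972, 0.102], [-0.444, -0.003, -0.896]]
force: [-0.3, 0.6, 0.8]
width: 3.8
gripper_force: 0.0
```

Run:
```python
from plan import *
p,d,i=cam("wrist"); q,_,_=cam("side"); save("w2",np.hstack([p,cv2.resize(q[200:320,60:220],(512,384))])[:, :][::1,::1]); 
a=cv2.imread("pics/w2.png"); cv2.imwrite("pics/w2.png",cv2.resize(a,(800,300)))
s=sense(); print(s["tool_pos"],s["width"],s["joint_pos"])
C=cloud(d,i); h=(C-F)@N; rad=np.linalg.norm((C-F)-h[...,None]*N,axis=2)
for a,b in((-10,-4),(-4,4),(4,12),(12,25),(25,33),(33,42),(42,60)): m=(h>a)&(h<b)&(rad<30); print(a,b,m.sum(), np.median(C[m],0) if m.any() else 0)
```

```text
[577.53088795 178.81196949 150.25200061] 0.5293028877505052 [   4.00713572   19.34328268   93.11989187    6.1701998    41.64123028 -103.28554591]
-10 -4 0 0
-4 4 3803 [569.80590675 177.51961933 137.37271932]
4 12 0 0
12 25 182 [558.50265559 175.45966113 155.23014112]
25 33 283 [555.69699566 174.73689554 161.61136625]
33 42 1397 [557.60460791 176.42282784 171.04259027]
42 60 619 [550.08872106 174.7830827  186.40939702]
```

View pics/w2.png

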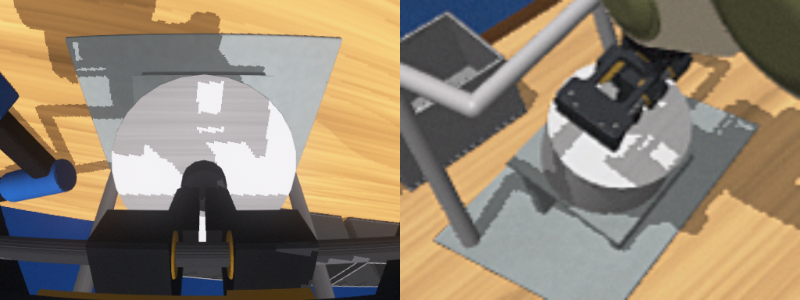

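The wrist view shows the knob at (205,178) in front of (downhill of) the shut fingers, so the grip slipped off. I'll measure the lid and fingers as they are now.

Run:
```python
from plan import *
from m import *
from scipy.optimize import least_squares
p,d,i=cam("wrist"); s=sense(); C=cloud(d,i); T=(C-s["tool_pos"])@s["tool_rot"]
u=-RG[:,0]; e=RG[:,1]
print("tool-frame points, |y|<25, z bins: x range / y range")
for a in range(-60,14,6):
    m=(T[...,2]>a)&(T[...,2]<a+6)&(abs(T[...,1])<30)&(abs(T[...,0])<45); t=T[m]
    if len(t): print(a,len(t),"x",np.percentile(t[:,0],[2,50,98]).round(1),"y",np.percentile(t[:,1],[2,98]).round(1), "bright",np.median(p[m].max(1)))
h=(C-F)@N; m=(abs(h)<9)&(np.linalg.norm(C-F,axis=2)<90)&(p.min(2)>110); c=C[m]
f=least_squares(lambda a:(c-F)@np.array([a[1],a[2],np.sqrt(1-a[1]**2-a[2]**2)])-a[0],[0,N[0],N[1]],loss="soft_l1",f_scale=2).x
n=np.array([f[1],f[2],np.sqrt(1-f[1]**2-f[2]**2)]); print("flange off",f[0],"n",n,"N",N)
c=c[abs((c-F)@n-f[0])<4]; x=np.c_[(c-F)@u,(c-F)@e]; 
A=np.degrees(np.arctan2(x[:,1],-x[:,0])); b=np.array([x[k][np.argsort(np.hypot(*x[k].T))[-3]] for k in (np.where((A>t)&(A<t+8))[0] for t in range(-100,100,8)) if len(k)>5])
g=least_squares(lambda a:np.hypot(b[:,0]-a[0],b[:,1]-a[1])-a[2],[0,0,75],loss="soft_l1").x; print("flange centre rel F (u,e), r",g)
```

```text
tool-frame points, |y|<25, z bins: x range / y range
-60 592 x [-5.4  9.3 10.9] y [-13.6  14.8] bright 38.0
-54 404 x [ 8.5  9.5 11. ] y [-13.2  14.2] bright 41.0
-48 337 x [ 8.4  9.3 10.9] y [-12.7  13.7] bright 43.0
-42 145 x [ 8.4  9.1 10.9] y [-9.4 10.3] bright 43.0
-30 1151 x [ 3.9  9.7 16.5] y [-12.3  15.9] bright 54.0
-24 217 x [ 5.8 15.2 17.1] y [-13.2  16.3] bright 53.0
-18 195 x [ 5.5 15.1 17.1] y [-13.   16.2] bright 54.0
-12 77 x [ 6.5 15.4 16.9] y [-12.5  15.2] bright 78.0
0 1 x [36. 36. 36.] y [17.9 17.9] bright 193.0
6 7821 x [-27.5  20.8  43.9] y [-29.2  29.2] bright 192.0
flange off 1.5418512538963338 n [-0.42633622 -0.10311052  0.89866882] N [-0.42607966 -0.10307952  0.89879405]
flange centre rel F (u,e), r [-0.64472226 -0.09860796 74.32524191]
```

Run:
```python
from plan import *
from m import *
p,d,i,C=ld("side"); t=np.array([235.1,-496.9,201.0])
R=np.array(i["orientation"]); f=192/np.tan(np.radians(i["fov_y"])/2)
for dz in (0,19,40): q=R.T@(t+[0,0,dz]-i["xyz"]); print(dz,"px",i["cx"]+f*q[0]/-q[2], i["cy"]-f*q[1]/-q[2])
c=C[80:175,370:425].reshape(-1,3); b=c[(np.hypot(c[:,0]-235,c[:,1]+497)<90)&(c[:,2]>150)]; print("lowest gripper z",np.percentile(b[:,2],[0,.5,1,2,5,10]),len(b))
a=cv2.resize(p[70:190,350:450],None,fx=5,fy=5,interpolation=cv2.INTER_CUBIC); save("g",a)
```

```text
0 px 388.91732113401906 160.20892112216657
19 px 390.25356568488894 155.24273776506178
40 px 391.7641050090518 149.62878390682056
lowest gripper z [238.63603917 244.82062792 246.7170475  250.43948168 266.2593659  303.10597489] 1056
```

View pics/g.png

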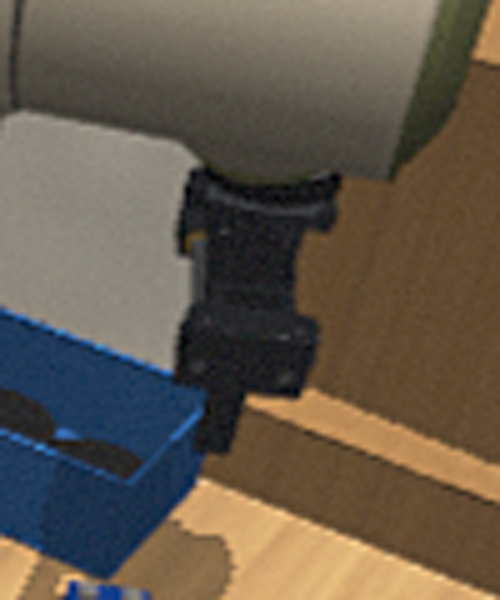

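Run:
```python
from plan import *
from m import *
print(ctrl.grasp_offset,[a for a in dir(ctrl) if a[0]!='_'])
p,d,i,C=ld("side"); t=np.array([235.1,-496.9,201.0]); R=np.array(i["orientation"]); f=192/np.tan(np.radians(i["fov_y"])/2)
y=np.array([.4276,-.904,0])
for sg in(-50,50):
  for dz in(0,20,40): q=R.T@(t+sg*y+[0,0,dz]-i["xyz"]); print(sg,dz,i["cx"]+f*q[0]/-q[2], i["cy"]-f*q[1]/-q[2],-q[2])
V,U=np.mgrid[:384,:512]; m=(p.max(2)<60)&(V>145)&(V<165)&(U>380)&(U<402)&(d>0); print(np.c_[U[m],V[m],d[m],C[m]][-14:].round(0))
```

```text
18.700000000000003 ['MotionError', 'close_job', 'grasp_offset']
-50 0 388.9225283290483 169.8318581678807 1147.934352708096
-50 20 390.37483341715756 164.5463638371041 1134.750057019318
-50 40 391.86128294935054 159.13660479975226 1121.5657613305405
50 0 388.9124227596763 151.15668711485247 1220.3065011131116
50 20 390.27754556109767 145.98410894309166 1207.1222054243337
50 40 391.67281763999597 140.69729233475275 1193.937909735556
[[ 389.  159. 1114.  219. -440.  246.]
 [ 390.  159. 1115.  217. -443.  245.]
 [ 391.  159. 1113.  214. -443.  247.]
 [ 392.  159. 1112.  211. -444.  247.]
 [ 393.  159. 1112.  209. -446.  247.]
 [ 394.  159. 1109.  206. -445.  249.]
 [ 395.  159. 1107.  203. -445.  250.]
 [ 389.  160. 1118.  218. -441.  242.]
 [ 390.  160. 1116.  216. -442.  242.]
 [ 391.  160. 1122.  215. -449.  239.]
 [ 392.  160. 1113.  210. -443.  244.]
 [ 393.  160. 1114.  208. -446.  244.]
 [ 394.  160. 1112.  206. -446.  245.]
 [ 395.  160. 1111.  203. -447.  245.]]
```

The side view, by image and by depth, puts the open fingertips about 40 mm short of the reported TCP. The wrist view gives about 38 mm with the fingers shut. So the real tip is at tool z ≈ −39, and the fingers shut just above the knob. I'll use that offset from here on: open, then go 37 mm further.

Request:
{"method": "drive_tool", "body": {"deltas": [{"linear":[0,0,0],"angular":[0,0,0],"gripper":1},{"linear":[0,0,0],"angular":[0,0,0],"gripper":1},{"linear":[0,0,0],"angular":[0,0,0],"gripper":1},{"linear":[0,0,0],"angular":[0,0,0],"gripper":1},{"linear":[0,0,0],"angular":[0,0,0],"gripper":1},{"linear":[0,0,0],"angular":[0,0,0],"gripper":1},{"linear":[0,0,0],"angular":[0,0,0],"gripper":1},{"linear":[0,0,0],"angular":[0,0,0],"gripper":1},{"linear":[0,0,0],"angular":[0,0,0],"gripper":1},{"linear":[0,0,0],"angular":[0,0,0],"gripper":1}]}}

```text
clock: 5.22
tool_pos: [577.5, 178.8, 150.3]
tool_rot: [[-0.871, -0.235, 0.432], [-0.212, 0.972, 0.102], [-0.444, -0.003, -0.896]]
force: [0.1, 0.1, -0.2]
width: 65.2
gripper_force: 0.0
```

Request:
{"method": "drive_tool", "body": {"deltas": [{"linear":[0,0,0.007],"angular":[0,0,0],"gripper":1},{"linear":[0,0,0.006],"angular":[0,0,0],"gripper":1},{"linear":[0,0,0.006],"angular":[0,0,0],"gripper":1},{"linear":[0,0,0.006],"angular":[0,0,0],"gripper":1},{"linear":[0,0,0.006],"angular":[0,0,0],"gripper":1},{"linear":[0,0,0.006],"angular":[0,0,0],"gripper":1},{"linear":[0,0,0],"angular":[0,0,0],"gripper":1},{"linear":[0,0,0],"angular":[0,0,0],"gripper":1}]}}

```text
clock: 5.88
tool_pos: [593.5, 182.6, 116.6]
tool_rot: [[-0.871, -0.235, 0.432], [-0.212, 0.972, 0.102], [-0.443, -0.003, -0.896]]
force: [0.2, -0.2, -0.9]
width: 88.4
gripper_force: 0.0
```

Run:
```python
from plan import *
p,d,i=cam("wrist"); s=sense(); C=cloud(d,i); T=(C-s["tool_pos"])@s["tool_rot"]
print(s["tool_pos"],s["force"],s["width"])
m=(p.max(2)<70)
for a in range(-80,0,6):
    k=m&(T[...,2]>a)&(T[...,2]<a+6)&(abs(T[...,1])>30)&(abs(T[...,1])<75)&(abs(T[...,0])<25); t=T[k]
    if len(t)>5: print("finger z",a,len(t),"x",np.percentile(t[:,0],[2,98]).round(0),"y",np.percentile(t[:,1],[2,98]).round(0))
k=(abs(T[...,1])<25)&(T[...,0]<30)&(T[...,0]>-30)&(T[...,2]>-75)&(T[...,2]<20)&m; t=T[k]; print("knob",len(t),np.percentile(t,[2,50,98],axis=0).round(0))
k=(p.min(2)>120)&(abs(T[...,0]-40)<20)&(abs(T[...,1])<40); print("flange z",np.median(T[k],0))
```

```text
[593.57813525 182.62074898 117.03837028] [0.29972007 0.50949701 0.83207455] 88.39910240442066
finger z -80 886 x [-0. 11.] y [-59.  59.]
finger z -74 861 x [-6. 11.] y [-58.  59.]
finger z -68 963 x [-8. 11.] y [-57.  58.]
finger z -62 965 x [-8. 11.] y [-57.  58.]
finger z -56 699 x [-7. 11.] y [-56.  57.]
finger z -50 577 x [-8. 11.] y [-55.  56.]
finger z -44 448 x [-8. 11.] y [-53.  55.]
knob 4611 [[-10. -12. -66.]
 [  7.   2. -64.]
 [ 17.  15. -48.]]
flange z [ 41.0917606   -0.14769863 -28.90493643]
```

The fingertips are now at tool z ≈ −39, the knob head spans −66 to −47, and the flange is at −29. I close.

Request:
{"method": "drive_tool", "body": {"deltas": [{"linear":[0,0,0],"angular":[0,0,0],"gripper":-1},{"linear":[0,0,0],"angular":[0,0,0],"gripper":-1},{"linear":[0,0,0],"angular":[0,0,0],"gripper":-1},{"linear":[0,0,0],"angular":[0,0,0],"gripper":-1},{"linear":[0,0,0],"angular":[0,0,0],"gripper":-1},{"linear":[0,0,0],"angular":[0,0,0],"gripper":-1},{"linear":[0,0,0],"angular":[0,0,0],"gripper":-1},{"linear":[0,0,0],"angular":[0,0,0],"gripper":-1},{"linear":[0,0,0],"angular":[0,0,0],"gripper":-1},{"linear":[0,0,0],"angular":[0,0,0],"gripper":-1}]}}

```text
clock: 6.77
tool_pos: [593.6, 182.7, 117.2]
tool_rot: [[-0.871, -0.235, 0.432], [-0.211, 0.972, 0.102], [-0.444, -0.003, -0.896]]
force: [0.9, 0.7, -0.3]
width: 30.9
gripper_force: 30.0
```

Gripped at 30.9 mm with 30 N. Next: lift along the axis, draw out to the front, then go over the pad.

Run:
```python
from plan import *
s=sense(); R=s["tool_rot"]; P1=s["tool_pos"]-50*R[:,2]
print("A",P1); P2=P1+np.array([-.972*130,-.235*130,40]); b=go(P2,R,5,(P1,R)); c=go([521,-171,130],down(150),10,b)
from m import *
p,d,i,C=ld("top"); print("post",np.median(C[136:156,274:288].reshape(-1,3),0),C[134:150:3,281])
```

```text
A [571.98244945 177.62366347 161.9740314 ]
dist 136.01526421692535 rotvec [0. 0. 0.] per row [0. 0. 0.] joints [   4.   23.   93.    7.   38. -104.]
[0.0197, -0.0, -0.0187]
[0.0197, -0.0, -0.0187]
[0.0197, -0.0, -0.0187]
[0.0197, -0.0, -0.0187]
[0.0197, -0.0, -0.0187]
dist 334.71314841018943 rotvec [0.173 0.439 0.747] per row [0.0173 0.0439 0.0747] joints [   4.   23.   93.    7.   38. -104.]
[0.0034, -0.0327, 0.0065]
[0.0006, -0.0327, 0.0071]
[-0.0021, -0.0325, 0.0076]
[-0.0049, -0.0321, 0.008]
[-0.0076, -0.0315, 0.0083]
[-0.0103, -0.0307, 0.0085]
[-0.013, -0.0297, 0.0085]
[-0.0155, -0.0285, 0.0083]
[-0.0179, -0.0271, 0.0081]
[-0.0203, -0.0255, 0.0077]
post [ 660.52434967 -242.2012078    54.07416682] [[ 682.81881514 -242.87500483  158.95073149]
 [ 671.33863814 -241.5821394   159.45858983]
 [ 658.38895573 -239.78836793  164.263224  ]
 [ 652.50912451 -240.36026741  148.94978627]
 [ 652.82450984 -243.13015598  114.42986918]
 [ 653.41139844 -246.14265008   77.22158842]]
```

Request:
{"method": "drive_tool", "body": {"deltas": [{"linear":[0,0,-0.008],"angular":[0,0,0],"gripper":-1},{"linear":[0,0,-0.008],"angular":[0,0,0],"gripper":-1},{"linear":[0,0,-0.017],"angular":[0,0,0],"gripper":-1},{"linear":[0,0,-0.017],"angular":[0,0,0],"gripper":-1},{"linear":[0.02,0,-0.019],"angular":[0,0,0],"gripper":-1},{"linear":[0.02,0,-0.019],"angular":[0,0,0],"gripper":-1},{"linear":[0.02,0,-0.019],"angular":[0,0,0],"gripper":-1},{"linear":[0.02,0,-0.019],"angular":[0,0,0],"gripper":-1},{"linear":[0.02,0,-0.019],"angular":[0,0,0],"gripper":-1}]}}

```text
clock: 7.52
tool_pos: [441.6, 146.4, 203.0]
tool_rot: [[-0.871, -0.235, 0.431], [-0.212, 0.972, 0.102], [-0.443, -0.003, -0.896]]
force: [-0.3, 0.2, -2.6]
width: 30.9
gripper_force: 30.0
```

Request:
{"method": "drive_tool", "body": {"deltas": [{"linear":[0.003,-0.033,0.0065],"angular":[0.0173,0.044,0.075],"gripper":-1},{"linear":[0.001,-0.033,0.007],"angular":[0.0173,0.044,0.075],"gripper":-1},{"linear":[-0.002,-0.0325,0.0075],"angular":[0.0173,0.044,0.075],"gripper":-1},{"linear":[-0.005,-0.032,0.008],"angular":[0.0173,0.044,0.075],"gripper":-1},{"linear":[-0.008,-0.0315,0.008],"angular":[0.0173,0.044,0.075],"gripper":-1},{"linear":[-0.01,-0.031,0.0085],"angular":[0.0173,0.044,0.075],"gripper":-1},{"linear":[-0.013,-0.03,0.0085],"angular":[0.0173,0.044,0.075],"gripper":-1},{"linear":[-0.0155,-0.0285,0.008],"angular":[0.0173,0.044,0.075],"gripper":-1},{"linear":[-0.018,-0.027,0.008],"angular":[0.0173,0.044,0.075],"gripper":-1},{"linear":[-0.02,-0.0255,0.008],"angular":[0.0173,0.044,0.075],"gripper":-1}]}}

```text
clock: 8.35
tool_pos: [518.1, -174.0, 131.6]
tool_rot: [[-0.863, 0.506, -0.004], [0.506, 0.863, 0.0], [0.003, -0.002, -1.0]]
force: [0.3, -0.3, -2.8]
width: 30.9
gripper_force: 30.0
```

```bash
cat > lidfit.py <<'E'
from plan import *
from m import *
from scipy.optimize import least_squares
p,d,i=cam("wrist"); s=sense(); C=cloud(d,i); T=(C-s["tool_pos"])@s["tool_rot"]; print(s["tool_pos"],s["force"],s["width"],s["gripper_force"])
m=(p.min(2)>110)&(abs(T[...,2]+29)<20)&(np.hypot(T[...,0],T[...,1])<95); t=T[m]; t=t[abs(t[:,2]-np.median(t[:,2]))<10]
f=least_squares(lambda a:t[:,2]-a[0]-t[:,:2]@a[1:],[-29,0,0],loss="soft_l1",f_scale=2).x; print("flange z",f[0],"slopes rad (x,y)",f[1:],len(t))
x=t[:,:2]; A=np.degrees(np.arctan2(x[:,1],x[:,0])); b=np.array([x[k][np.argsort(np.hypot(*x[k].T))[-3]] for k in (np.where((A>q)&(A<q+8))[0] for q in range(-100,100,8)) if len(k)>5])
g=least_squares(lambda a:np.hypot(b[:,0]-a[0],b[:,1]-a[1])-75,[0,0],loss="soft_l1").x; print("flange centre tool xy",g, "world",s["tool_pos"]+s["tool_rot"]@[g[0],g[1],f[0]])
E
python3 - <<'E'
exec(open('lidfit.py').read())
go([521,-171,10],down(150),6)
# pad in wrist view?
z=C[...,2]; V,U=np.mgrid[:384,:512]; print("pad/bench z seen", [np.median(z[abs(z-k)<2.5]) for k in (6,)])
E
```

```text
[ 519.67721671 -179.60393984  129.59908588] [-1.07841398 -6.42900852 -4.73097964] 31.137991413100025 29.997775498777628
flange z -30.341644289148935 slopes rad (x,y) [-0.00397921 -0.00534841] 37483
flange centre tool xy [5.66031143 3.96416828] world [ 517.04277106 -173.24964063  159.94791966]
dist 119.91546556173537 rotvec [-0.005 -0.005 -0.014] per row [-0.0008 -0.0008 -0.0024] joints [-31.  26.  81.  -0.  74. -90.]
[0.0005, 0.0014, 0.0199]
[0.0005, 0.0014, 0.0199]
[0.0005, 0.0014, 0.0199]
[0.0005, 0.0014, 0.0199]
[0.0005, 0.0014, 0.0199]
[0.0005, 0.0014, 0.0199]
pad/bench z seen [np.float64(7.15189401957997)]
```

The lid is held flat, and the flange centre is within 5 mm of the pad centre. I lower it.

Request:
{"method": "drive_tool", "body": {"deltas": [{"linear":[0.0005,0.0012,0.0195],"angular":[0,0,0],"gripper":-1},{"linear":[0.0005,0.0012,0.0195],"angular":[0,0,0],"gripper":-1},{"linear":[0.0005,0.001,0.0195],"angular":[0,0,0],"gripper":-1},{"linear":[0.0005,0,0.0195],"angular":[0,0,0],"gripper":-1},{"linear":[0,0,0.0195],"angular":[0,0,0],"gripper":-1},{"linear":[0,0,0.0155],"angular":[0,0,0],"gripper":-1},{"linear":[0,0,0.005],"angular":[0,0,0],"gripper":-1},{"linear":[0,0,0.003],"angular":[0,0,0],"gripper":-1},{"linear":[0,0,0],"angular":[0,0,0],"gripper":-1}]}}

```text
clock: 9.15
tool_pos: [518.2, -168.6, 10.6]
tool_rot: [[-0.865, 0.502, -0.001], [0.502, 0.865, 0.0], [0.001, -0.001, -1.0]]
force: [-0.4, 0.6, -3.1]
width: 30.8
gripper_force: 30.0
```

```bash
python3 lidfit.py
```

```text
[ 518.46434744 -168.69376158   11.05446435] [-0.31520885  0.08953219 -2.688768  ] 30.35125928459434 30.00059036538005
flange z -27.95094462992349 slopes rad (x,y) [-0.00791444 -0.00216749] 37603
flange centre tool xy [1.79240889 0.04731638] world [ 516.95596505 -167.74071281   39.00597155]
```

Request:
{"method": "drive_tool", "body": {"deltas": [{"linear":[0,0,0.004],"angular":[0,0,0],"gripper":-1},{"linear":[0,0,0.004],"angular":[0,0,0],"gripper":-1},{"linear":[0,0,0.003],"angular":[0,0,0],"gripper":-1},{"linear":[0,0,0.002],"angular":[0,0,0],"gripper":-1},{"linear":[0,0,0.001],"angular":[0,0,0],"gripper":-1},{"linear":[0,0,0.001],"angular":[0,0,0],"gripper":-1},{"linear":[0,0,0],"angular":[0,0,0],"gripper":-1},{"linear":[0,0,0],"angular":[0,0,0],"gripper":-1}]}}

```text
clock: 9.87
tool_pos: [518.2, -168.5, -4.7]
tool_rot: [[-0.865, 0.502, -0.001], [0.502, 0.865, 0.0], [0.001, -0.001, -1.0]]
force: [-0.1, -0.6, -3.4]
width: 30.8
gripper_force: 30.0
```

Request:
{"method": "drive_tool", "body": {"deltas": [{"linear":[0,0,0.001],"angular":[0,0,0],"gripper":-1},{"linear":[0,0,0.001],"angular":[0,0,0],"gripper":-1},{"linear":[0,0,0],"angular":[0,0,0],"gripper":-1}]}}

```text
clock: 10.12
tool_pos: [518.4, -168.6, -5.4]
tool_rot: [[-0.865, 0.502, -0.0], [0.502, 0.865, -0.001], [0.0, -0.001, -1.0]]
force: [-4.4, 1.8, 11.6]
width: 30.7
gripper_force: 30.0
```

Contact at 12 N. I ease off, open and rise.

Request:
{"method": "drive_tool", "body": {"deltas": [{"linear":[0,0,-0.001],"angular":[0,0,0],"gripper":-1},{"linear":[0,0,0],"angular":[0,0,0],"gripper":1},{"linear":[0,0,0],"angular":[0,0,0],"gripper":1},{"linear":[0,0,0],"angular":[0,0,0],"gripper":1},{"linear":[0,0,0],"angular":[0,0,0],"gripper":1},{"linear":[0,0,0],"angular":[0,0,0],"gripper":1},{"linear":[0,0,0],"angular":[0,0,0],"gripper":1},{"linear":[0,0,0],"angular":[0,0,0],"gripper":1},{"linear":[0,0,0],"angular":[0,0,0],"gripper":1},{"linear":[0,0,0],"angular":[0,0,0],"gripper":1}]}}

```text
clock: 10.95
tool_pos: [518.1, -168.5, -5.8]
tool_rot: [[-0.865, 0.502, -0.002], [0.502, 0.865, 0.0], [0.001, -0.001, -1.0]]
force: [1.0, -0.4, -0.6]
width: 87.8
gripper_force: 0.0
```

Request:
{"method": "drive_tool", "body": {"deltas": [{"linear":[0,0,-0.01],"angular":[0,0,0],"gripper":1},{"linear":[0,0,-0.015],"angular":[0,0,0],"gripper":1},{"linear":[0,0,-0.025],"angular":[0,0,0],"gripper":1},{"linear":[0,0,-0.03],"angular":[0,0,0],"gripper":1},{"linear":[0,0,-0.03],"angular":[0,0,0],"gripper":1},{"linear":[0,0,-0.03],"angular":[0,0,0],"gripper":1},{"linear":[0,0,-0.03],"angular":[0,0,0],"gripper":1},{"linear":[0,0,-0.03],"angular":[0,0,0],"gripper":1}]}}

```text
clock: 11.62
tool_pos: [518.1, -168.3, 196.7]
tool_rot: [[-0.865, 0.502, -0.001], [0.502, 0.865, -0.0], [0.001, -0.001, -1.0]]
force: [1.2, -0.1, -0.1]
width: 87.8
gripper_force: 0.0
```

Run:
```python
from plan import *
from m import *
p,d,i=cam("wrist"); C=cloud(d,i); z=C[...,2]
m=(p.min(2)>110)&(abs(z-22)<8)&(np.hypot(C[...,0]-521,C[...,1]+170)<110); c=C[m]; 
f=np.linalg.lstsq(np.c_[c[:,:2]-c[:,:2].mean(0),np.ones(len(c))],c[:,2],rcond=None)[0]
print("lid flange",np.median(z[m]),m.sum(),(np.percentile(c,[.5,99.5],axis=0)).mean(0),"slope",f)
# via az 16: yaw from 150 to 16.2
a=go([496,-390,190],down(90),10); b=go([496,-390,190],down(16.2),10,a)
```

```text
lid flange 23.10326476963985 13117 [ 516.10301258 -167.26010327   23.11427734] slope [-0.00085267  0.00085641 23.09918091]
dist 222.30889285747418 rotvec [0.004 0.009 1.045] per row [0.0004 0.0009 0.1045] joints [-30.  21.  75.  -0.  83. -90.]
[-0.009, -0.0203, 0.0014]
[-0.011, -0.0192, 0.0014]
[-0.013, -0.018, 0.0014]
[-0.0148, -0.0165, 0.0013]
[-0.0164, -0.0149, 0.0013]
[-0.0179, -0.0131, 0.0013]
[-0.0192, -0.0112, 0.0013]
[-0.0202, -0.0091, 0.0013]
[-0.0211, -0.0069, 0.0013]
[-0.0217, -0.0047, 0.0013]
dist 0.0 rotvec [0.    0.    1.288] per row [0.     0.     0.1288] joints [-30.  21.  75.  -0.  83. -90.]
[0.0, 0.0, 0.0]
[0.0, 0.0, 0.0]
[0.0, 0.0, 0.0]
[0.0, 0.0, 0.0]
[0.0, 0.0, 0.0]
[0.0, 0.0, 0.0]
[0.0, 0.0, 0.0]
[0.0, 0.0, 0.0]
[0.0, 0.0, 0.0]
[0.0, 0.0, 0.0]
```

The lid lies flat on the pad, 6 mm off centre. Now to above the mount, turning the tool to azimuth 16.

Request:
{"method": "drive_tool", "body": {"deltas": [{"linear":[-0.009,-0.02,0.001],"angular":[0,0,0.1045],"gripper":1},{"linear":[-0.011,-0.019,0.001],"angular":[0,0,0.1045],"gripper":1},{"linear":[-0.013,-0.018,0.001],"angular":[0,0,0.1045],"gripper":1},{"linear":[-0.015,-0.0165,0.001],"angular":[0,0,0.1045],"gripper":1},{"linear":[-0.0165,-0.015,0.001],"angular":[0,0,0.1045],"gripper":1},{"linear":[-0.018,-0.013,0.001],"angular":[0,0,0.1045],"gripper":1},{"linear":[-0.019,-0.011,0.001],"angular":[0,0,0.1045],"gripper":1},{"linear":[-0.02,-0.009,0.001],"angular":[0,0,0.1045],"gripper":1},{"linear":[-0.021,-0.007,0.001],"angular":[0,0,0.1045],"gripper":1},{"linear":[-0.0215,-0.005,0.001],"angular":[0,0,0.1045],"gripper":1}]}}

```text
clock: 12.5
tool_pos: [494.1, -389.1, 184.8]
tool_rot: [[0.005, 1.0, -0.001], [1.0, -0.005, -0.0], [-0.0, -0.001, -1.0]]
force: [-0.3, 0.1, 0.8]
width: 88.3
gripper_force: 0.0
```

Request:
{"method": "drive_tool", "body": {"deltas": [{"linear":[0,0,0],"angular":[0,0,0.12],"gripper":1},{"linear":[0,0,0],"angular":[0,0,0.12],"gripper":1},{"linear":[0,0,0],"angular":[0,0,0.12],"gripper":1},{"linear":[0,0,0],"angular":[0,0,0.12],"gripper":1},{"linear":[0,0,0],"angular":[0,0,0.12],"gripper":1},{"linear":[0,0,0],"angular":[0,0,0.12],"gripper":1},{"linear":[0,0,0],"angular":[0,0,0.12],"gripper":1},{"linear":[0,0,0],"angular":[0,0,0.12],"gripper":1},{"linear":[0,0,0],"angular":[0,0,0.12],"gripper":1},{"linear":[0,0,0],"angular":[0,0,0.088],"gripper":1}]}}

```text
clock: 13.33
tool_pos: [494.3, -388.1, 184.8]
tool_rot: [[0.922, 0.386, -0.001], [0.386, -0.922, -0.0], [-0.001, -0.0, -1.0]]
force: [0.1, -0.5, -0.3]
width: 87.9
gripper_force: 0.0
```

Run:
```python
from plan import *
from m import *
p,d,i=cam("wrist"); save("w3",p); C=cloud(d,i); s=sense(); T=(C-s["tool_pos"])@s["tool_rot"]; print(s["tool_pos"],s["joint_pos"].round(0),np.degrees(np.arctan2(s["tool_rot"][1,0],s["tool_rot"][0,0])))
r=np.hypot(C[...,0]-496,C[...,1]+390); m=(C[...,2]>46)&(C[...,2]<66)&(r<45); k=C[m]; print("bracket top",m.sum(),np.median(k,0),cv2.minAreaRect(np.float32(k[:,:2])))
w,v=np.linalg.eigh(np.cov(k[:,:2].T)); print("long az",np.degrees(np.arctan2(v[1,1],v[0,1])))
m=(C[...,2]>4)&(C[...,2]<13)&(r<62)&(p.max(2)<90); k=C[m]; print("disc",m.sum(),np.median(k[:,2]),mec(k[:,:2]))
```

```text
[ 494.32278938 -388.07638874  184.75800649] [-49.  31.  62.  -0.  87.  19.] 22.50356739514617
bracket top 1671 [ 497.60262156 -389.58442353   53.15531338] ((495.8140869140625, -390.4906311035156), (56.45469284057617, 29.925373077392578), 15.2212553024292)
long az -164.73723629935066
disc 4135 9.062870430789417 (array([ 495.52941895, -390.85125732]), 49.65260696411133)
```

View pics/w3.png

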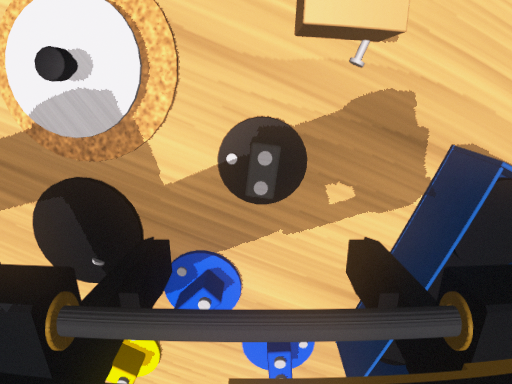

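The wrist view shows the black mount with its bracket at (263,160) in the open, and the lid on the pad at left (60,65). The plain disc (90,225) and blue mounts (205,280), (278,350) are clear of the fingers. I turn 7°, centre, and go down.

Request:
{"method": "drive_tool", "body": {"deltas": [{"linear":[0,0,0],"angular":[0,0,0.064],"gripper":1},{"linear":[0,0,0],"angular":[0,0,0.063],"gripper":1},{"linear":[0.0008,0.0028,0.024],"angular":[0,0,0],"gripper":1},{"linear":[0,0,0.03],"angular":[0,0,0],"gripper":1},{"linear":[0,0,0.03],"angular":[0,0,0],"gripper":1},{"linear":[0,0,0.03],"angular":[0,0,0],"gripper":1},{"linear":[0,0,0.03],"angular":[0,0,0],"gripper":1},{"linear":[0,0,0.03],"angular":[0,0,0],"gripper":1},{"linear":[0,0,0.02],"angular":[0,0,0],"gripper":1},{"linear":[0,0,0.006],"angular":[0,0,0],"gripper":1}]}}

```text
clock: 14.22
tool_pos: [494.4, -389.3, -18.8]
tool_rot: [[0.962, 0.274, -0.005], [0.274, -0.962, 0.004], [-0.004, -0.005, -1.0]]
force: [0.1, 0.4, -0.3]
width: 88.4
gripper_force: 0.0
```

Run:
```python
from plan import *
s=sense(); p,d,i=cam("wrist"); C=cloud(d,i); s=sense(); T=(C-s["tool_pos"])@s["tool_rot"]
print(s["tool_pos"],s["force"],np.degrees(np.arctan2(s["tool_rot"][1,0],s["tool_rot"][0,0])))
m=(p.max(2)<70)
for a in range(-62,-26,4):
    k=m&(T[...,2]>a)&(T[...,2]<a+4)&(abs(T[...,1])>36)&(abs(T[...,1])<75)&(abs(T[...,0])<20); print(a,k.sum(),end="; ")
k=(abs(C[...,2]-53)<9)&(abs(T[...,0])<50)&(abs(T[...,1])<35); t=T[k]; print("\nbracket in tool",np.percentile(t,[1,50,99],axis=0).round(1))
k=(abs(C[...,2]-9)<5)&(np.hypot(T[...,0],T[...,1])<48)&m; print("disc z",np.median(C[k],0))
```

```text
[ 494.76810385 -389.69440574  -18.05198604] [0.66275624 1.1235079  0.28383115] 15.882004514713072
-62 680; -58 547; -54 454; -50 407; -46 351; -42 324; -38 38; -34 0; -30 2644; 
bracket in tool [[-25.3 -13.5 -78.2]
 [ 14.7   1.  -71.2]
 [ 28.6  15.6 -63. ]]
disc z [ 504.60066953 -384.42245444    9.16687772]
```

Request:
{"method": "drive_tool", "body": {"deltas": [{"linear":[0.001,0.001,0.001],"angular":[0,0,0],"gripper":-1},{"linear":[0,0,0],"angular":[0,0,0],"gripper":-1},{"linear":[0,0,0],"angular":[0,0,0],"gripper":-1},{"linear":[0,0,0],"angular":[0,0,0],"gripper":-1},{"linear":[0,0,0],"angular":[0,0,0],"gripper":-1},{"linear":[0,0,0],"angular":[0,0,0],"gripper":-1},{"linear":[0,0,0],"angular":[0,0,0],"gripper":-1},{"linear":[0,0,0],"angular":[0,0,0],"gripper":-1},{"linear":[0,0,0],"angular":[0,0,0],"gripper":-1},{"linear":[0,0,0],"angular":[0,0,0],"gripper":-1}]}}

```text
clock: 15.1
tool_pos: [496.9, -391.3, -16.7]
tool_rot: [[0.962, 0.272, -0.002], [0.272, -0.962, 0.0], [-0.001, -0.001, -1.0]]
force: [-0.5, 0.8, -0.0]
width: 29.7
gripper_force: 30.0
```

Request:
{"method": "drive_tool", "body": {"deltas": [{"linear":[0,0,-0.008],"angular":[0,0,0],"gripper":-1},{"linear":[0,0,-0.012],"angular":[0,0,0],"gripper":-1},{"linear":[0,0,-0.03],"angular":[0,0,0],"gripper":-1},{"linear":[0,0,-0.04],"angular":[0,0,0],"gripper":-1},{"linear":[0,0,-0.04],"angular":[0,0,0],"gripper":-1},{"linear":[0,0,-0.04],"angular":[0,0,0],"gripper":-1},{"linear":[0,0,-0.03],"angular":[0,0,0],"gripper":-1}]}}

```text
clock: 15.68
tool_pos: [497.3, -391.4, 188.0]
tool_rot: [[0.962, 0.272, 0.001], [0.272, -0.962, -0.003], [0.0, 0.003, -1.0]]
force: [0.6, 0.3, -2.6]
width: 30.2
gripper_force: 30.0
```

Gripped. On the bench the mount's underside was at tool z ≈ −17. Tin floor works out at (614.6,189.7,69.5), so the tin's underside is 65.0 up, which agrees with the text. Next I plan the carry, turning back to the camera-downhill orientation.

Run:
```python
from plan import *
Fl=np.array([614.6,189.7,69.5]); Pf=Fl-16.7*N; Pa=Pf+110*N; Pb=Pa+np.array([-.972*130,-.235*130,40]); print(Pf,Pa,Pb)
a=go([430,-150,300],down(83),10); b=go([420,100,300],down(151),10,a); c=go(Pb,RG,8,b)
```

```text
[621.7155303  191.42142795  54.49013943] [574.84676787 180.08268099 153.35748452] [448.48676787 149.53268099 193.35748452]
dist 274.5082210354994 rotvec [ 0.003  0.002 -1.173] per row [ 0.0003  0.0002 -0.1173] joints [-49.  31.  61.  -0.  88.  25.]
[0.0001, -0.025, -0.0113]
[0.003, -0.0248, -0.0113]
[0.0059, -0.0243, -0.0113]
[0.0087, -0.0235, -0.0113]
[0.0114, -0.0223, -0.0112]
[0.0139, -0.0208, -0.0112]
[0.0163, -0.019, -0.0112]
[0.0184, -0.017, -0.0112]
[0.0203, -0.0147, -0.0112]
[0.0219, -0.0123, -0.0112]
dist 250.19992006393608 rotvec [ 0.     0.    -1.187] per row [ 0.      0.     -0.1187] joints [-49.  31.  61.  -0.  88.  25.]
[0.0247, -0.004, 0.0]
[0.025, -0.0011, 0.0]
[0.0249, 0.0019, 0.0]
[0.0246, 0.0048, 0.0]
[0.0238, 0.0077, 0.0]
[0.0227, 0.0105, 0.0]
[0.0213, 0.0131, 0.0]
[0.0196, 0.0155, 0.0]
[0.0177, 0.0177, 0.0]
[0.0154, 0.0197, 0.0]
dist 120.98598488082864 rotvec [-0.169 -0.433 -0.73 ] per row [-0.0211 -0.0541 -0.0913] joints [-49.  31.  61.  -0.  88.  25.]
[-0.0001, 0.0071, 0.0133]
[-0.0, 0.0069, 0.0135]
[0.0001, 0.0066, 0.0136]
[0.0002, 0.0063, 0.0137]
[0.0004, 0.006, 0.0139]
[0.0006, 0.0058, 0.014]
[0.0009, 0.0056, 0.014]
[0.0011, 0.0054, 0.0141]
```

Request:
{"method": "drive_tool", "body": {"deltas": [{"linear":[0,-0.025,-0.011],"angular":[0,0,-0.117],"gripper":-1},{"linear":[0.003,-0.025,-0.011],"angular":[0,0,-0.117],"gripper":-1},{"linear":[0.006,-0.024,-0.011],"angular":[0,0,-0.117],"gripper":-1},{"linear":[0.009,-0.0235,-0.011],"angular":[0,0,-0.117],"gripper":-1},{"linear":[0.0115,-0.0225,-0.011],"angular":[0,0,-0.117],"gripper":-1},{"linear":[0.014,-0.021,-0.011],"angular":[0,0,-0.117],"gripper":-1},{"linear":[0.0165,-0.019,-0.011],"angular":[0,0,-0.117],"gripper":-1},{"linear":[0.0185,-0.017,-0.011],"angular":[0,0,-0.117],"gripper":-1},{"linear":[0.02,-0.0145,-0.011],"angular":[0,0,-0.117],"gripper":-1},{"linear":[0.022,-0.0125,-0.011],"angular":[0,0,-0.117],"gripper":-1}]}}

```text
clock: 16.52
tool_pos: [429.7, -148.1, 294.7]
tool_rot: [[0.119, 0.993, -0.001], [0.993, -0.119, -0.0], [-0.0, -0.001, -1.0]]
force: [1.0, 1.3, -3.4]
width: 29.7
gripper_force: 30.0
```

Request:
{"method": "drive_tool", "body": {"deltas": [{"linear":[0.0245,-0.004,0],"angular":[0,0,-0.119],"gripper":-1},{"linear":[0.025,-0.001,0],"angular":[0,0,-0.119],"gripper":-1},{"linear":[0.025,0.002,0],"angular":[0,0,-0.119],"gripper":-1},{"linear":[0.0245,0.005,0],"angular":[0,0,-0.119],"gripper":-1},{"linear":[0.024,0.0075,0],"angular":[0,0,-0.119],"gripper":-1},{"linear":[0.0225,0.0105,0],"angular":[0,0,-0.119],"gripper":-1},{"linear":[0.0215,0.013,0],"angular":[0,0,-0.119],"gripper":-1},{"linear":[0.0195,0.0155,0],"angular":[0,0,-0.119],"gripper":-1},{"linear":[0.0175,0.0175,0],"angular":[0,0,-0.119],"gripper":-1},{"linear":[0.0155,0.0195,0],"angular":[0,0,-0.119],"gripper":-1}]}}

```text
clock: 17.35
tool_pos: [420.3, 101.1, 294.3]
tool_rot: [[-0.878, 0.48, -0.001], [0.48, 0.878, 0.0], [0.001, -0.0, -1.0]]
force: [0.7, 0.8, -4.5]
width: 29.9
gripper_force: 30.0
```

Request:
{"method": "drive_tool", "body": {"deltas": [{"linear":[0,0.007,0.0135],"angular":[-0.021,-0.054,-0.0915],"gripper":-1},{"linear":[0,0.007,0.0135],"angular":[-0.021,-0.054,-0.0915],"gripper":-1},{"linear":[0,0.0065,0.0135],"angular":[-0.021,-0.054,-0.0915],"gripper":-1},{"linear":[0,0.0065,0.0135],"angular":[-0.021,-0.054,-0.0915],"gripper":-1},{"linear":[0,0.006,0.014],"angular":[-0.021,-0.054,-0.0915],"gripper":-1},{"linear":[0.001,0.006,0.014],"angular":[-0.021,-0.054,-0.0915],"gripper":-1},{"linear":[0.001,0.0055,0.014],"angular":[-0.021,-0.054,-0.0915],"gripper":-1},{"linear":[0.001,0.0055,0.014],"angular":[-0.021,-0.054,-0.0915],"gripper":-1},{"linear":[0,0,0],"angular":[0,0,0],"gripper":-1}]}}

```text
clock: 18.1
tool_pos: [446.6, 150.0, 184.5]
tool_rot: [[-0.875, -0.24, 0.42], [-0.217, 0.971, 0.104], [-0.432, 0.0, -0.902]]
force: [-1.1, -0.4, -4.8]
width: 29.5
gripper_force: 30.0
```

Run:
```python
from plan import *
from m import *
s=sense(); print(s["tool_pos"],s["force"],s["width"])
F2=np.array([580.1,181.3,142.3])-6*N; u=-RG[:,0]; e=RG[:,1]   # predicted mouth centre
for n in("top","side"):
    p,d,i=cam(n); C=cloud(d,i); h=(C-F2)@N; x=(C-F2)@u; y=(C-F2)@e; r=np.hypot(x,y)
    m=(abs(h)<4)&(r<80)&(r>58); g=circ(np.c_[x[m],y[m]]); print(n,"rim",m.sum(),np.median(h[m]),g)
    k=(r<50)&(h<-60)&(h>-95); print(" floor",k.sum(),np.median(h[k]) if k.any() else 0)
    save("s_"+n,p)
p,d,i=cam("wrist"); C=cloud(d,i); T=(C-s["tool_pos"])@s["tool_rot"]; m=(T[...,2]>-35)&(T[...,2]<-15)&(np.hypot(T[...,0],T[...,1])<60); t=T[m]
print("disc top in tool",m.sum(),np.percentile(t,[2,50,98],axis=0).round(1), np.linalg.lstsq(np.c_[t[:,:2],np.ones(len(t))],t[:,2],rcond=None)[0]); save("w4",p)
go(np.array([574.8,180.1,153.4]),RG,8)
```

```text
[446.62344909 150.01079836 184.48912826] [-1.07287289 -0.36529702 -4.76419392] 29.500709028519537
top rim 98 -0.6102835912903644 (array([ 3.44871067, -1.11440226]), np.float64(69.73838763639499))
 floor 558 -76.17124929761803
side rim 211 -1.7920828941254705 (array([3.63899583, 0.42100049]), np.float64(69.65015210518766))
 floor 784 -76.4840053564865
disc top in tool 11793 [[-14.7 -46.5 -31. ]
 [ 22.2  -0.4 -27.8]
 [ 44.3  45.7 -25.8]] [  0.01289997   0.00299932 -28.05287182]
dist 133.10650590188644 rotvec [-0.    -0.002 -0.001] per row [-0.     -0.0003 -0.0002] joints [   0.    4.  107.    8.   45. -108.]
[-0.0126, 0.0001, 0.0109]
[-0.0125, 0.0001, 0.0109]
[-0.0125, 0.0001, 0.0109]
[-0.0125, 0.0001, 0.0109]
[-0.0125, 0.0001, 0.0109]
[-0.0125, 0.0001, 0.0109]
[-0.0125, 0.0, 0.0109]
[-0.0125, 0.0, 0.0109]
```

The rim centre is 3.5 mm uphill of where the lid lay, since the lid used up its play. Floor depth is −76 as expected, and the mount is held straight. I move under the rail over the mouth, then go in along the axis.

Request:
{"method": "drive_tool", "body": {"deltas": [{"linear":[-0.013,0,0.011],"angular":[0,0,0],"gripper":-1},{"linear":[-0.013,0,0.011],"angular":[0,0,0],"gripper":-1},{"linear":[-0.013,0,0.011],"angular":[0,0,0],"gripper":-1},{"linear":[-0.013,0,0.011],"angular":[0,0,0],"gripper":-1},{"linear":[-0.013,0,0.011],"angular":[0,0,0],"gripper":-1},{"linear":[-0.013,0,0.011],"angular":[0,0,0],"gripper":-1},{"linear":[-0.013,0,0.011],"angular":[0,0,0],"gripper":-1},{"linear":[-0.013,0,0.011],"angular":[0,0,0],"gripper":-1},{"linear":[0,0,0],"angular":[0,0,0],"gripper":-1},{"linear":[0,0,0],"angular":[0,0,0],"gripper":-1}]}}

```text
clock: 19.08
tool_pos: [578.5, 180.9, 153.7]
tool_rot: [[-0.875, -0.235, 0.424], [-0.212, 0.972, 0.103], [-0.436, 0.0, -0.9]]
force: [0.3, 0.5, -4.0]
width: 30.2
gripper_force: 30.0
```

```bash
cat >> plan.py <<'E'
FL=np.array([618.2,190.6,69.9])
def inTin():
    s=sense(); q=s["tool_pos"]-17*s["tool_rot"][:,2]-FL; print("mount rel floor: uphill %.1f level %.1f z %.1f"%(-q@RG[:,0],q@RG[:,1],q@N),"force",s["force"].round(1),"j",s["joint_pos"].round(0),"tilt err",np.degrees(np.arccos(-s["tool_rot"][:,2]@N)).round(2))
E
python3 -c "
from plan import *
inTin(); go(FL-17*N+30*N,RG,5)"
```

```text
mount rel floor: uphill 0.0 level -0.0 z 110.2 force [ 0.3  0.5 -4. ] j [   4.   19.   92.    6.   43. -103.] tilt err 0.14
dist 80.18681113795651 rotvec [ 0.    -0.002  0.   ] per row [ 0.     -0.0005  0.    ] joints [   4.   19.   92.    6.   43. -103.]
[-0.0, 0.0, 0.016]
[-0.0, 0.0, 0.016]
[-0.0, 0.0, 0.016]
[-0.0, 0.0, 0.016]
[-0.0, 0.0, 0.016]
```

Request:
{"method": "drive_tool", "body": {"deltas": [{"linear":[0,0,0.01],"angular":[0,0,0],"gripper":-1},{"linear":[0,0,0.01],"angular":[0,0,0],"gripper":-1},{"linear":[0,0,0.01],"angular":[0,0,0],"gripper":-1},{"linear":[0,0,0.01],"angular":[0,0,0],"gripper":-1},{"linear":[0,0,0.01],"angular":[0,0,0],"gripper":-1},{"linear":[0,0,0],"angular":[0,0,0],"gripper":-1}]}}

```text
clock: 19.58
tool_pos: [598.8, 186.1, 105.6]
tool_rot: [[-0.876, -0.236, 0.421], [-0.213, 0.972, 0.103], [-0.433, 0.0, -0.901]]
force: [-0.9, 0.1, -3.7]
width: 30.0
gripper_force: 30.0
```

Request:
{"method": "drive_tool", "body": {"deltas": [{"linear":[0,0,0.008],"angular":[0,0,0],"gripper":-1},{"linear":[0,0,0.008],"angular":[0,0,0],"gripper":-1},{"linear":[0,0,0.008],"angular":[0,0,0],"gripper":-1},{"linear":[0,0,0.008],"angular":[0,0,0],"gripper":-1},{"linear":[0,0,0.008],"angular":[0,0,0],"gripper":-1},{"linear":[0,0,0.005],"angular":[0,0,0],"gripper":-1},{"linear":[0,0,0],"angular":[0,0,0],"gripper":-1},{"linear":[0,0,0],"angular":[0,0,0],"gripper":-1}]}}

```text
clock: 20.25
tool_pos: [618.1, 190.8, 67.3]
tool_rot: [[-0.874, -0.237, 0.424], [-0.213, 0.972, 0.103], [-0.436, -0.0, -0.9]]
force: [0.8, -0.2, -3.4]
width: 29.8
gripper_force: 30.0
```

```bash
python3 -c "
from plan import *
inTin()"
```

```text
mount rel floor: uphill -1.1 level 0.2 z 14.7 force [ 0.8 -0.2 -3.4] j [   5.   29.   92.    7.   33. -104.] tilt err 0.16
```

Request:
{"method": "drive_tool", "body": {"deltas": [{"linear":[0,0,0.003],"angular":[0,0,0],"gripper":-1},{"linear":[0,0,0.003],"angular":[0,0,0],"gripper":-1},{"linear":[0,0,0.002],"angular":[0,0,0],"gripper":-1},{"linear":[0,0,0.002],"angular":[0,0,0],"gripper":-1},{"linear":[0,0,0],"angular":[0,0,0],"gripper":-1},{"linear":[0,0,0],"angular":[0,0,0],"gripper":-1}]}}

```text
clock: 20.75
tool_pos: [622.3, 191.8, 58.6]
tool_rot: [[-0.874, -0.237, 0.424], [-0.213, 0.972, 0.103], [-0.436, -0.0, -0.9]]
force: [-0.3, -0.9, -3.3]
width: 29.8
gripper_force: 30.0
```

Request:
{"method": "drive_tool", "body": {"deltas": [{"linear":[0,0,0.0015],"angular":[0,0,0],"gripper":-1},{"linear":[0,0,0.001],"angular":[0,0,0],"gripper":-1},{"linear":[0,0,0],"angular":[0,0,0],"gripper":-1},{"linear":[0,0,0],"angular":[0,0,0],"gripper":-1}]}}

```text
clock: 21.08
tool_pos: [623.4, 192.0, 56.4]
tool_rot: [[-0.874, -0.237, 0.424], [-0.213, 0.972, 0.103], [-0.436, -0.0, -0.9]]
force: [0.1, -0.3, -3.7]
width: 30.3
gripper_force: 30.0
```

Request:
{"method": "drive_tool", "body": {"deltas": [{"linear":[0,0,0.001],"angular":[0,0,0],"gripper":-1},{"linear":[0,0,0.001],"angular":[0,0,0],"gripper":-1},{"linear":[0,0,0],"angular":[0,0,0],"gripper":-1}]}}

```text
clock: 21.33
tool_pos: [624.3, 192.3, 54.6]
tool_rot: [[-0.874, -0.237, 0.424], [-0.213, 0.972, 0.103], [-0.437, -0.0, -0.9]]
force: [-0.4, -0.8, -3.3]
width: 29.7
gripper_force: 30.0
```

Request:
{"method": "drive_tool", "body": {"deltas": [{"linear":[0,0,0.001],"angular":[0,0,0],"gripper":-1},{"linear":[0,0,0],"angular":[0,0,0],"gripper":-1}]}}

```text
clock: 21.5
tool_pos: [624.4, 192.3, 54.4]
tool_rot: [[-0.874, -0.237, 0.424], [-0.213, 0.972, 0.103], [-0.437, -0.0, -0.9]]
force: [-8.1, -1.0, 5.1]
width: 29.5
gripper_force: 30.0
```

The mount touches the floor (force step ≈ 12 N along the axis). I open part way, so the fingers stay clear of the wall, and withdraw along the axis.

Request:
{"method": "drive_tool", "body": {"deltas": [{"linear":[0,0,-0.0005],"angular":[0,0,0],"gripper":0.3},{"linear":[0,0,0],"angular":[0,0,0],"gripper":0.3},{"linear":[0,0,0],"angular":[0,0,0],"gripper":0.3},{"linear":[0,0,0],"angular":[0,0,0],"gripper":0.3},{"linear":[0,0,0],"angular":[0,0,0],"gripper":0.3},{"linear":[0,0,0],"angular":[0,0,0],"gripper":0.3},{"linear":[0,0,0],"angular":[0,0,0],"gripper":0.3}]}}

```text
clock: 22.08
tool_pos: [624.5, 192.3, 54.1]
tool_rot: [[-0.874, -0.237, 0.424], [-0.213, 0.972, 0.103], [-0.436, -0.0, -0.9]]
force: [-0.8, 0.4, -0.5]
width: 57.4
gripper_force: 0.0
```

Request:
{"method": "drive_tool", "body": {"deltas": [{"linear":[0,0,-0.008],"angular":[0,0,0],"gripper":0.3},{"linear":[0,0,-0.012],"angular":[0,0,0],"gripper":0.3},{"linear":[0,0,-0.015],"angular":[0,0,0],"gripper":0.3},{"linear":[0,0,-0.015],"angular":[0,0,0],"gripper":0.3},{"linear":[0,0,-0.015],"angular":[0,0,0],"gripper":0.3},{"linear":[0,0,-0.015],"angular":[0,0,0],"gripper":0.3},{"linear":[0,0,-0.015],"angular":[0,0,0],"gripper":0.3},{"linear":[0,0,-0.015],"angular":[0,0,0],"gripper":0.3}]}}

```text
clock: 22.75
tool_pos: [577.1, 180.8, 154.9]
tool_rot: [[-0.874, -0.237, 0.425], [-0.213, 0.972, 0.103], [-0.437, -0.0, -0.899]]
force: [-0.5, 0.0, 0.2]
width: 57.3
gripper_force: 0.0
```

Request:
{"method": "drive_tool", "body": {"deltas": [{"linear":[0.0125,0,-0.011],"angular":[0,0,0],"gripper":0.3},{"linear":[0.0125,0,-0.011],"angular":[0,0,0],"gripper":0.3},{"linear":[0.0125,0,-0.011],"angular":[0,0,0],"gripper":0.3},{"linear":[0.0125,0,-0.011],"angular":[0,0,0],"gripper":0.3},{"linear":[0.0125,0,-0.011],"angular":[0,0,0],"gripper":0.3},{"linear":[0.0125,0,-0.011],"angular":[0,0,0],"gripper":0.3},{"linear":[0,0,0],"angular":[0,0,0],"gripper":0.3}]}}

```text
clock: 23.33
tool_pos: [482.0, 158.0, 181.3]
tool_rot: [[-0.874, -0.237, 0.425], [-0.213, 0.972, 0.103], [-0.438, -0.001, -0.899]]
force: [0.4, -0.3, -0.7]
width: 57.4
gripper_force: 0.0
```

Run:
```python
from plan import *
from m import *
s=sense(); p,d,i=cam("wrist"); save("w5",p); C=cloud(d,i); q=C-FL; h=q@N; x=-q@RG[:,0]; y=q@RG[:,1]; r=np.hypot(x,y); print(s["tool_pos"],s["force"],s["clock"])
m=(h>3)&(h<15)&(r<66)&(p.max(2)<90); t=np.c_[x[m],y[m],h[m]]; print("disc",m.sum(),"ext",np.percentile(t,[1,50,99],axis=0).round(1),"slopes",np.linalg.lstsq(np.c_[t[:,:2],np.ones(len(t))],t[:,2],rcond=None)[0].round(3))
m=(h>45)&(h<66)&(r<60); t=np.c_[x[m],y[m],h[m]]; print("bracket top",m.sum(),np.percentile(t,[1,50,99],axis=0).round(1))
p,d,i=cam("side"); C=cloud(d,i); m=(p.min(2)>110)&(np.hypot(C[...,0]-516,C[...,1]+167)<90)&(C[...,2]>15)&(C[...,2]<32); print("lid",m.sum(),np.median(C[m],0)); save("s5",p)
a=np.hstack([cv2.resize(cv2.imread("pics/w5.png"),(400,300)),cv2.resize(cv2.imread("pics/s5.png"),(400,300))]); cv2.imwrite("pics/c5.png",a)
```

```text
[482.02856402 158.02870212 181.30459952] [ 0.4419826  -0.3290094  -0.74817817] 23.3333
disc 3672 ext [[-44.6 -45.5   7.6]
 [ -9.2   3.7   9.4]
 [ 60.7  47.8  11.3]] slopes [0.002 0.    9.4  ]
bracket top 1591 [[-28.6 -13.6  45.9]
 [ -3.9   0.5  53.4]
 [ 27.   15.4  60.4]]
lid 218 [ 502.43241428 -119.34409983   22.15764392]
```

View pics/c5.png

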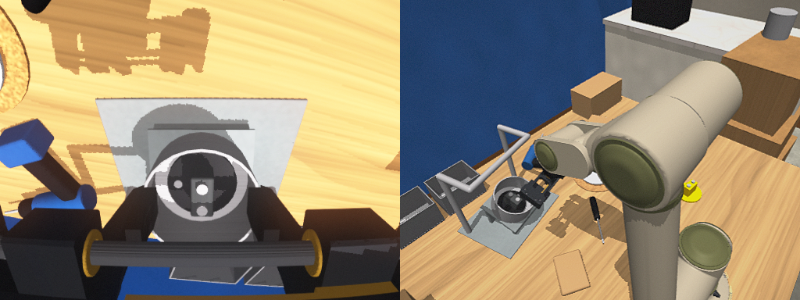

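The wrist view shows the open tin at (200,185) with the mount inside, its bracket facing the mouth at (202,190). It is flat on the floor, tilted under 0.003 rad and within a few mm of centre. The lid was measured flat on the pad earlier and nothing has touched it since, so I hand in.

```bash
python3 -c "
from station import ctrl
print(ctrl.close_job())"
```

```text
the job is handed in; nothing more can be done
None
```

The job is handed in, with no verdict returned: the lid was measured flat and knob up on the cork pad, about 6 mm off centre, and the mount flat on the floor of the open tin, bracket towards the mouth.

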